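# Fit the polishing roller and change the drive over

### The job

Fit the loose polishing roller from the rack into its bay: press its thin pin into the spring cup, tip the thick end down into the slotted post, and let go with the roller lying level and fully home. Then move the changeover lever from the buffing wheel's side to upright (centre off), pause there for a good second, and put it right over to the other side. Leave the other things on the bench where they are.

Things in the scene. Friction and masses are not known exactly. Their poses are not given: they have to be found in the camera images.
- roller_center (a point): loose polishing roller: its centre, on its axis half-way along the drum; y axis along the roller to its thick end (roll about y arbitrary). Pale wooden drum 40 mm in diameter, 140 mm long; on the +y end a thick steel boss, diameter 24, length 20 mm; on the -y end a thin steel pin, diameter 12, length 22 mm. 0.2 to 0.4 kg. It starts lying level in the rack
- pin_tip (a point): tip of the roller's thin pin, on its axis, 92 mm from the drum's centre; axes as the roller
- rack_bed (a point): dark wooden rack, fixed: middle of its bed, at the height of a lying roller's axis (50 mm over the bench); z up, y along the bed. Two rails (y -118 to +118, 34 mm wide over both, tops 17 mm below this point) keep a roller from rolling anywhere on the bed. Stored roller: centre at y +36 to +46, pin to -y. Base plate 80 mm wide, top 38 mm below this point
- rack_cheeks (a point): middle of the rack's two upright cheeks, at their tops: y -40 to +41 mm from here, inner faces 50 mm apart, outer 68 mm, 14 mm above the lying roller's axis. They enclose the stored roller's thick half, with no room for fingers. The rest of the bed (rack_bed y -118 to +36) is open-sided: there the roller may be laid and taken by its other half
- bay_seat (a point): roller bay, fixed, grey: where the drum's centre is when the roller is seated, 75 mm over the bench; z up, y along the seated roller, thick boss to +y, pin to -y. Base plate 90 mm wide, top 63 mm below this point. A housing behind the spring cup, y -147 to -112 mm, tops 25 mm above this point
- bay_slot (a point): middle of the floor of the open-topped slot in the bay's steel post, 77 mm to +y of bay_seat, 63 mm over the bench; axes as the bay. Slot 30 mm wide, 12 mm deep; post 14 mm thick (y), 50 mm wide (x), top level with bay_seat. The boss lies on the slot floor; the drum's end face bears on the post's inner face (y -7 mm from here)
- bay_cheeks (a point): middle of the bay's two upright cheeks, at their tops, 14 mm above bay_seat: y -38 to +38 mm from here (bay_seat y -70 to +6), inner faces 50 mm apart, outer 66 mm. They enclose the drum's pin half, so fingers fit only on its boss half
- cup_mouth (a point): mouth of the brass spring cup on the bay's axis, moves with the cup; axes as the bay; relaxed it is at y -74 mm of bay_seat. It opens to +y: inside 18 mm wide, from 6 mm below to 16 mm above this point, 12 mm deep. It is roofed, so the pin goes in along its axis and may be tilted by 15 degrees
- spring_cup (a joint): compression of the spring cup in m: 0 relaxed, 0.016 fully pressed (to the bay's -y); 4 N at the start, 12 N fully pressed. Seated, the roller keeps it pressed 6 mm. To pass the post, go in with the boss end raised 10 to 15 degrees, press 9 to 14 mm, then tip that end down about the pin's tip
- lever_pivot (a point): pivot of the changeover lever on its fixed grey box (120 x 66 mm, top 56 mm over the bench), 60 mm over the bench; z up; the lever swings in this frame's x-z plane
- lever (a joint): lever angle in rad, -0.6 to 0.6: negative leans to -x of lever_pivot (towards the robot: buffing wheel), 0 upright (centre off), positive to +x (away from the robot: roller). Flat black handle, 28 mm (x) by 16 mm (y), 50 to 95 mm from the pivot, on a 10 mm steel shaft. Light friction (2 N at the handle), no click; it stays where it is left
- candlestick: bystander, loose: brass candlestick, 76 mm foot, 130 mm high; origin under its centre
- polish_jar: bystander, loose: amber glass jar with a lid, 68 mm across, 70 mm high; origin under its centre
- mallet: bystander, loose: wooden mallet 240 mm long, lying on the bench; origin under its middle
- brass_cup: bystander, loose: open brass cup, 64 mm across, 60 mm high; origin under its centre
- burnisher: bystander, loose: wood-handled burnishing tool 200 mm long, lying on the bench; origin under its middle

How it is judged:
On the way, in this order (a step that is already met when the one before it is completed fails the run):
1. the roller lies seated in the bay, level, let go (horizontal distance between roller_center and bay_seat below 0.008 m and z of roller_center in the frame of bay_seat between -0.004 and 0.004 m and angle between the y axis of roller_center and the y axis of bay_seat, either way round below 0.06 rad and y of pin_tip in the frame of bay_seat below -0.07 m and value of joint spring_cup above 0.003 m and contact force between the fingers and roller below 0.5 N and linear speed of roller below 0.03 m/s), for 0.3 s.
2. the lever stands at centre off (within 0.15 rad of upright) for 0.8 s (value of joint lever between -0.15 and 0.15 rad), for 0.8 s.
3. the lever is over on the roller's side (beyond 0.42 rad) (value of joint lever above 0.42 rad), for 0.2 s.
At the end, for the whole second after the job is handed in: The roller lies at rest in the bay, boss in the slotted post and pin in the spring cup: its centre within 8 mm (across and along) and 4 mm (in height) of the seat, its axis within 0.06 rad, the spring pressed at least 3 mm; the lever leans at least 0.42 rad to the roller's side (horizontal distance between roller_center and bay_seat below 0.008 m and z of roller_center in the frame of bay_seat between -0.004 and 0.004 m and angle between the y axis of roller_center and the y axis of bay_seat, either way round below 0.06 rad and y of pin_tip in the frame of bay_seat below -0.07 m and value of joint spring_cup above 0.003 m and linear speed of roller below 0.02 m/s and value of joint lever above 0.42 rad); the robot touches nothing.
It fails at once if a bystander is moved by more than 30 mm (distance of any of candlestick, polish_jar, mallet, brass_cup, burnisher from where it was at the start of the episode above 0.03 m).
It also fails if it takes over 72 s, if anything falls off the work surface, if the arm or the gripper's body presses on something with over 40 N, if the wrist force passes 120 N, or if a joint passes its speed limit or range.

### The arm

A 6-joint arm with a two-finger parallel gripper is mounted at the origin on the work surface. World frame = base frame: x ahead of the robot, y to its left, z up, the work surface at z = 0. Lengths are in m, angles in rad, forces in N, time in s.
With the tool pointing down it reaches from about 0.35 to 0.775 m from the base axis. Payload 7.3 kg.
Tool frame: the origin (TCP) lies at the very end of the fingers, on their centre line; the grasp point (between the pads) lies 19 mm behind it; z points along the fingers, y is the direction in which the jaws open and shut (so a half turn about z gives the same grasp; the last joint's range is limited). The gripper opens to 92 mm and grips with 3 to 60 N. Pads are 19 mm wide; open, the fingers measure 130 mm over their backs; the gripper's body (75 mm by 190 mm) begins 47 mm behind the grasp point.
Start: joints at [-0.146, 0.342, 1.524, -0, 1.275, -0.146], TCP at [0.525, 0, 0.2] pointing down, gripper open.
Joint ranges: [-2.53, 2.53], [-0.77, 2.02], [0.04, 2.7], [-1, 4.14], [0.28, 2.66], [-3.11, 3.11]. Speed limits (rad/s): [2.57, 2.57, 3.14, 3.14, 3.14, 3.14].

### API

Orientations are given as a unit quaternion [x, y, z, w].
In Python, from bench import ctrl, eyes gives the robot as it stands.
- The arm moves only by the shell command python3 -m pendant 'ROWS' [OPENING]. ROWS is text: rows parted by semicolons, each of 4 numbers parted by spaces: the shift along the tool's x, y, z in cm, then the turn about the tool's z in degrees. In form: dx dy dz roll; .... A call has 1 to 5 rows; each row shifts and turns the commanded pose from where the row before left it, along the tool's axes as they then stand; what a row does not reach is not made up. A row lasts 1/8 s, in which the tool goes at most 62.5 mm and 10.7 degrees, less where a joint would pass 70% of its speed; a pose out of reach is approached as far as the arm can. A call with a gripper value outside its range is refused whole. OPENING is the finger opening in cm, from 0 to 9.18, set as the call begins (- or left out, the last holds). The fingers move at their own pace and stop on an object; the grip force is fixed at half the most. Time passes only in rows, so rows that do not move let the fingers close. It gives the time, the measured TCP pose, the force and the opening at its end, in the units of the state.
- ctrl.get_state(): the state, without advancing time (a new reading comes with each control period).
- eyes.get_image(name): name is "scene" or "side" or "wrist"; returns (picture, depth): 480x640x3 uint8, red, green, blue; 480x640 float32, m along the optical axis (not along the pixel's ray), 0 where there is no reading.
- eyes.camera_info(name): a dict with "intrinsics" (3x3 intrinsics, pixels), "xyz" and "rotation" of the camera in the world; the wrist camera has in their place "T_tool_cam" (4x4, takes a point from camera to tool coordinates, whose origin is the TCP and whose axes are the flange's). Camera axes: x right, y down, z forward; pixel columns grow to the right and rows downward; lengths in m; the calibration is good to about 2 mm. A picture is of the moment at which its call begins: read the wrist's pose just before it. camera_info takes no time and is no camera call.
- ctrl.close_job(): hands the job in, once; it reports no verdict.
The state is a dict: "clock": time; "joint_positions": joint angles; "joint_velocities": joint speeds; "effort": joint torques, N m; "eef_pos": TCP position; "tool_rot": TCP orientation; "force": force on the tool from outside, world axes, zero at the start; "torque": the same for the moment, N m; "grip_width": finger opening in m.
Only numpy, scipy, OpenCV 4.12 (cv2) and the standard library are available. Lean on these libraries where they do the work, as an engineer would, in place of code of your own. Each camera call takes 0.05 s, during which the arm holds its last target.

## Working session

There is one attempt and no reset: what is moved stays moved. The work goes in short steps, Python scripts to look and compute and a shell command to move; the robot and the scene stay as the last step left them, time stands still between calls to the robot, and variables do not carry over. Pictures are saved under pics/ and viewed, and the job is handed in when it is done.

```bash
ls; mkdir -p pics
cat > h.py <<'E'
import numpy as np, cv2
from bench import ctrl, eyes
from scipy.spatial.transform import Rotation as R
def snap(n,f):
    s=ctrl.get_state(); p,d=eyes.get_image(n)
    cv2.imwrite('pics/'+f+'.png',p[:,:,::-1]); np.savez('pics/'+f+'.npz',p=p,d=d,pos=s['eef_pos'],rot=s['tool_rot'])
    return p,d
E
python3 - <<'E'
from h import *
for n in ['scene','side','wrist']:
    snap(n,n+'0'); print(n,eyes.camera_info(n))
print(ctrl.get_state())
E
```

```text
pics
scene {'intrinsics': array([[507.78974853,   0.        , 318.65419095],
       [  0.        , 507.78974853, 242.93554454],
       [  0.        ,   0.        ,   1.        ]]), 'xyz': array([ 1.3777061 , -0.47679783,  1.13081712]), 'rotation': array([ 0.80447152,  0.46584596, -0.18026436, -0.32143098])}
side {'intrinsics': array([[444.5295439 ,   0.        , 320.37701923],
       [  0.        , 444.5295439 , 241.29433547],
       [  0.        ,   0.        ,   1.        ]]), 'xyz': array([ 0.10002391, -0.7426899 ,  0.77833274]), 'rotation': array([ 0.87199311, -0.21114234,  0.11491634, -0.42642838])}
wrist {'intrinsics': array([[357.35689885,   0.        , 320.70946258],
       [  0.        , 357.35689885, 236.50046322],
       [  0.        ,   0.        ,   1.        ]]), 'T_tool_cam': array([[-5.86066163e-04, -9.69654422e-01, -2.44478954e-01,
         6.53815740e-02],
       [ 9.99999726e-01, -6.78624302e-04,  2.94360929e-04,
         3.94477623e-04],
       [-4.51337737e-04, -2.44478715e-01,  9.69654554e-01,
        -1.84939120e-01],
       [ 0.00000000e+00,  0.00000000e+00,  0.00000000e+00,
         1.00000000e+00]])}
{'clock': 0.15, 'joint_positions': array([-1.45966950e-01,  3.42572674e-01,  1.52476986e+00,  2.21305409e-05,
        1.27540012e+00, -1.46011801e-01]), 'joint_velocities': array([-0.00147454, -0.00227884, -0.00465062, -0.00041593,  0.00098978,
       -0.00103417]), 'effort': array([ 7.52666965e-04, -4.31470585e+01, -2.44352603e+01,  7.18239485e-02,
        5.38185902e-02, -1.32920518e-04]), 'eef_pos': array([5.24677513e-01, 9.44059195e-05, 1.99109122e-01]), 'tool_rot': array([ 7.07093089e-01,  7.07120239e-01, -3.34621904e-04, -4.67724436e-04]), 'force': array([-0.08138192, -0.06611466,  0.10004096]), 'torque': array([ 0.02455246, -0.03911878, -0.0593891 ]), 'grip_width': 0.09177170702177337}
```

View pics/scene0.png

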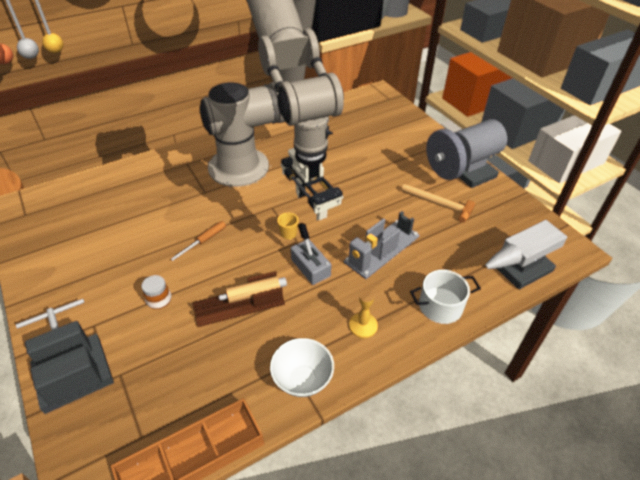

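View pics/side0.png

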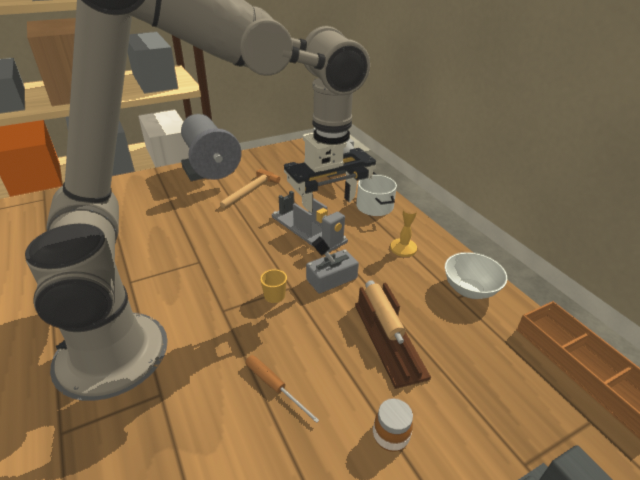

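View pics/wrist0.png

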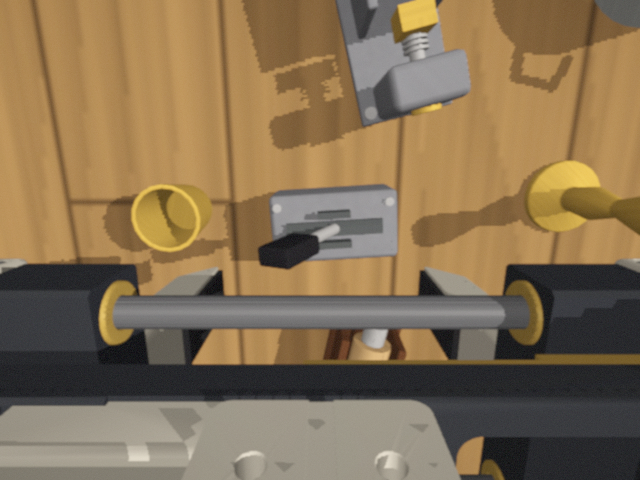

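The scene view shows the rack with the roller at about (250,295), its boss to the right, the lever at (310,255) and the bay at (383,245). The bay post is the far dark end. In the wrist view image up is +y and right is +x. Next I'll zoom in for detail.

Run:
```python
from h import *
a=cv2.imread('pics/scene0.png');b=cv2.imread('pics/side0.png')
cv2.imwrite('pics/z1.png',np.vstack([cv2.resize(a[190:330,180:430],(750,420),interpolation=cv2.INTER_CUBIC)]))
cv2.imwrite('pics/z2.png',cv2.resize(b[170:400,250:450],(696,800),interpolation=cv2.INTER_CUBIC)[:600] if 0 else cv2.resize(b[170:400,250:450],(520,598),interpolation=cv2.INTER_CUBIC))
```

```text
(no output)
```

View pics/z1.png

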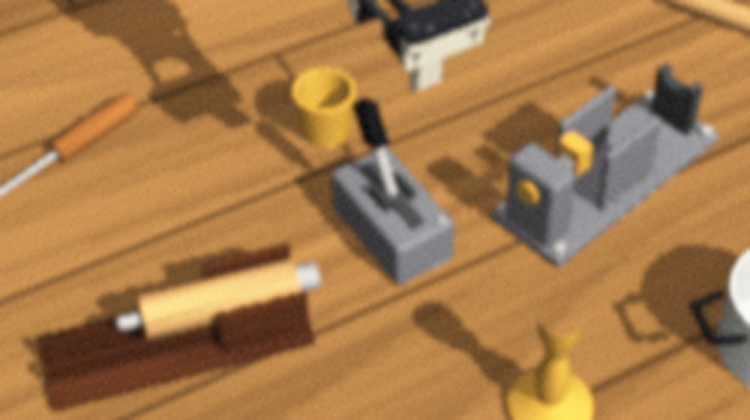

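View pics/z2.png

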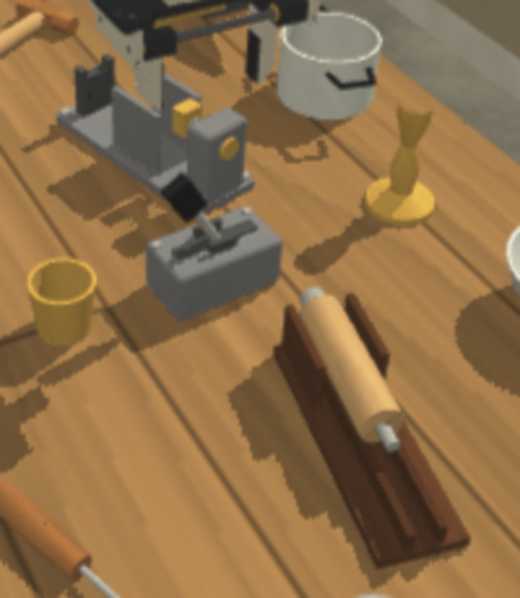

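```bash
cat >> h.py <<'E'
def cloud(n,f):
    z=np.load('pics/'+f+'.npz'); ci=eyes.camera_info(n); K=ci['intrinsics'];d=z['d']
    v,u=np.mgrid[:480,:640]
    P=np.dstack([(u-K[0,2])/K[0,0]*d,(v-K[1,2])/K[1,1]*d,d])
    if n=='wrist':
        T=ci['T_tool_cam'];P=P@T[:3,:3].T+T[:3,3];Rm=R.from_quat(z['rot']).as_matrix();t=z['pos']
    else: Rm=R.from_quat(ci['rotation']).as_matrix();t=ci['xyz']
    W=P@Rm.T+t; W[d<=0]=np.nan
    return W,z['p']
E
python3 - <<'E'
from h import *
for n in ['scene','side','wrist']:
    W,p=cloud(n,n+'0')
    m=np.isfinite(W[...,2])
    X=W[m];C=p[m]
    x0,x1,y0,y1=.30,.80,-.42,.42
    k=(X[:,0]>x0)&(X[:,0]<x1)&(X[:,1]>y0)&(X[:,1]<y1)&(X[:,2]<.17)
    X=X[k];C=C[k]
    b=X[X[:,2]<.012]; print(n,len(X),'bench z',np.median(b[:,2]))
    im=np.zeros((560,840,3),np.uint8)
    o=np.argsort(X[:,2]);X=X[o]
    # columns: y, rows: x
    r=((X[:,0]-x0)/.5*(500)).astype(int);c=((X[:,1]-y0)*1000).astype(int)
    h=np.clip(X[:,2]*255/.16,0,255).astype(np.uint8)
    col=cv2.applyColorMap(h[:,None],cv2.COLORMAP_JET)[:,0]
    im[r,c]=col
    for i in range(0,500,50): cv2.putText(im,'%.2f'%(x0+i/1000),(0,i+5),0,.3,(255,255,255))
    for i in range(20,840,100): cv2.putText(im,'%.2f'%(y0+i/1000),(i,520),0,.3,(255,255,255))
    cv2.imwrite('pics/hm_%s.png'%n,im[:,:800])
E
```

```text
scene 44348 bench z 0.0010764719063877104
side 47542 bench z -0.0004332958109456442
wrist 147077 bench z -8.546733098573067e-05
```

View pics/hm_scene.png

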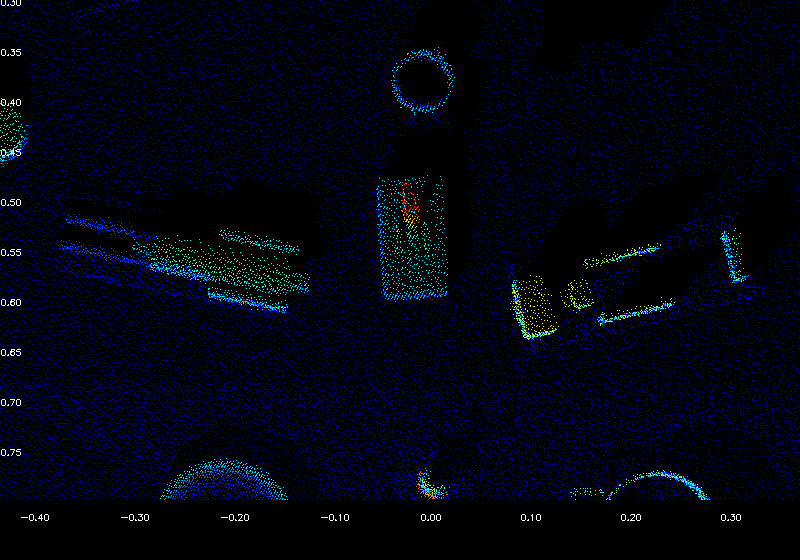

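View pics/hm_side.png

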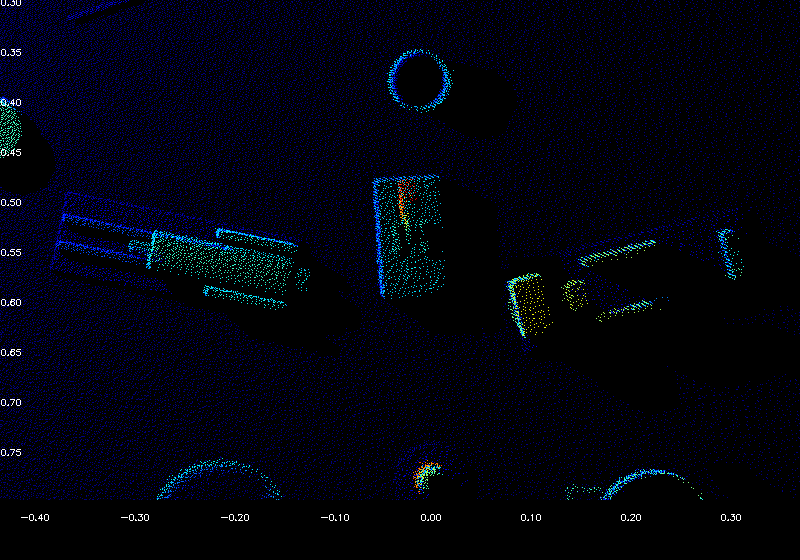

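View pics/hm_wrist.png

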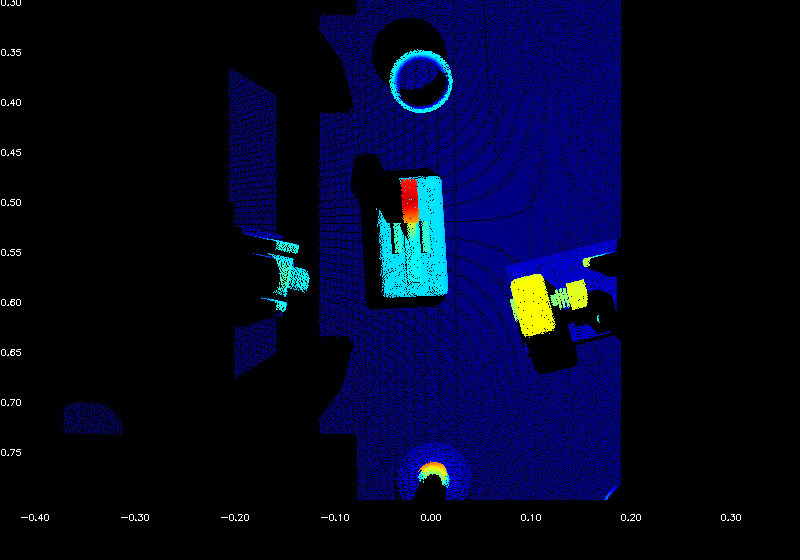

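The height maps are clean. The rack runs from (y −0.37, x 0.53) to (y −0.13, x 0.58), the lever box is at y −0.045 to 0.02, and the bay runs from y 0.08 to 0.31 with the opposite slant. Next I'll fit numbers to these.

Run:
```python
from h import *
def sel(n,box,zr):
    W,p=cloud(n,n+'0');X=W.reshape(-1,3);X=X[np.isfinite(X[:,2])]
    x0,x1,y0,y1=box
    return X[(X[:,0]>x0)&(X[:,0]<x1)&(X[:,1]>y0)&(X[:,1]<y1)&(X[:,2]>zr[0])&(X[:,2]<zr[1])]
def rect(X):
    r=cv2.minAreaRect((X[:,:2]*1000).astype(np.float32)); return np.round(r[0],1),np.round(r[1],1),round(r[2],1),len(X)
for n in ['scene','side','wrist']:
    print(n)
    print(' cheekA',rect(sel(n,(.52,.555,-.24,-.12),(.0615,.0665))) if n!='wrist' else '')
    print(' cheekB',rect(sel(n,(.58,.62,-.25,-.13),(.0615,.0665))) if n!='wrist' else '')
    print(' lever box',rect(sel(n,(.46,.61,-.06,.03),(.052,.0585))))
    print(' housing',rect(sel(n,(.55,.66,.07,.13),(.097,.103))))
    for nm,b in [('bcA',(.53,.575,.13,.25)),('bcB',(.595,.625,.15,.27))]:
        X=sel(n,b,(.0865,.0915))
        if len(X)>5: print(' ',nm,rect(X))
    X=sel(n,(.51,.60,.26,.34),(.05,.08))
    if len(X)>5: print('  post',rect(X),X.max(0))
    X=sel(n,(.56,.63,.12,.17),(.07,.12))
    print('  cup',rect(X),X[:,2].min(),X[:,2].max())
    X=sel(n,(.46,.56,-.06,.03),(.10,.17))
    print('  handle',len(X),X.min(0),X.max(0),X.mean(0))
    if n!='wrist':
        # roller drum: line fit top ridge
        X=sel(n,(.53,.60,-.30,-.13),(.064,.075));Y=X[X[:,2]>.0675]
        vx,vy,a,b=cv2.fitLine(Y[:,:2].astype(np.float32),cv2.DIST_HUBER,0,.01,.01).ravel()
        print('  ridge',vx/vy,a,b,len(Y),X[:,2].max())
        d=np.array([vx,vy])*np.sign(vy)
        X=sel(n,(.52,.61,-.34,-.10),(.040,.075)); s=X[:,:2]@d
        perp=np.abs((X[:,:2]-[a,b])@[d[1],-d[0]])
        q=(perp<.018)
        h,e=np.histogram(s[q],np.arange(-.25,.1,.004)+0)
        # max z per bin
        for i in range(len(h)):
            k=q&(s>=e[i])&(s<e[i+1])
            if k.sum(): print('   %.3f:%.3f'%(e[i]-np.dot([a,b],d)+b,X[k,2].max()),end='')
        print()
```

```text
scene
 cheekA (array([ 542.2, -179.4]), array([117.8,  21.1]), 83.5, 84)
 cheekB (array([ 594.6, -171.2]), array([80.7, 29. ]), 90.0, 126)
 lever box (array([538.5,  -7.6]), array([123.6,  67.1]), 3.8, 378)
 housing (array([607.5, 114. ]), array([58.4, 33.9]), 14.2, 145)
  bcA (array([553.9, 202.6]), array([11.2, 78. ]), 13.2, 39)
  bcB (array([610.5, 200.7]), array([101.2,  26. ]), 89.3, 52)
  post (array([555.9, 312.5]), array([53. , 20.2]), 5.9, 136) [0.58162824 0.32509136 0.07988433]
  cup (array([595.5, 145. ]), array([67.3, 49.5]), 3.2, 172) 0.07133399292074438 0.10509815501257158
  handle 144 [ 0.47932475 -0.01964515  0.10069236] [ 5.23335630e-01 -1.66007723e-04  1.53026901e-01] [ 0.50597106 -0.01121232  0.13006268]
  ridge 0.20749304 0.56214947 -0.2174016 344 0.07488996457810693
   -0.293:0.057   -0.289:0.060   -0.285:0.058   -0.281:0.060   -0.277:0.059   -0.273:0.061   -0.269:0.073   -0.265:0.074   -0.261:0.072   -0.257:0.075   -0.253:0.074   -0.249:0.074   -0.245:0.074   -0.241:0.074   -0.237:0.073   -0.233:0.073   -0.229:0.074   -0.225:0.075   -0.221:0.073   -0.217:0.075  
[... 1700 characters left out ...]
0.158:0.070   -0.154:0.072   -0.150:0.070   -0.146:0.070   -0.142:0.071   -0.138:0.071   -0.134:0.069   -0.130:0.065   -0.126:0.061   -0.122:0.063   -0.118:0.062   -0.114:0.063   -0.110:0.057
wrist
 cheekA 
 cheekB 
 lever box (array([537.2,  -8.3]), array([119. ,  65.3]), 3.5, 5230)
 housing (array([605.4, 112.7]), array([58.1, 32. ]), 14.1, 3309)
  bcA (array([562.4, 166.2]), array([8.3, 6.5]), 1.7, 104)
  bcB (array([604.3, 151.4]), array([10.6,  0.8]), 15.2, 28)
  cup (array([595. , 144.8]), array([70. , 49.6]), 0.0, 3098) 0.07004449120356318 0.10207671347140987
  handle 1650 [ 0.47906102 -0.01879385  0.10111025] [ 0.52285207 -0.00148911  0.14951189] [ 0.50145273 -0.00794885  0.13388093]
```

Rough values so far:

| Item | Position (m) | Roll from tool nominal |
|---|---|---|
| Bay seat | about (0.574, 0.238) | −14.2° |
| Roller centre | about (0.564, −0.202) | about +11.8° |

The post predicted from the housing agrees with the measured post within 1.5 mm. I'll look at the rack from above with the wrist camera.

```bash
python3 -m pendant '-5.8 0.4 -0.6 0; -5.8 0.4 -0.6 0; -5.8 0.4 -0.6 0; -5.8 0.4 -0.6 0; -5.8 0.4 -0.6 0'; python3 -m pendant '0 0 0 5.9; 0 0 0 5.9; 0 0 0 0; 0 0 0 0'
python3 - <<'E'
from h import *
snap('wrist','w1');print(ctrl.get_state()['eef_pos'])
E
```

```text
clock: 0.78
eef_pos: [0.5448, -0.2918, 0.2296]
tool_rot: [0.707, 0.707, 0.0, -0.0]
force: [0.7, -0.4, 0.2]
grip_width: 0.0918
clock: 1.27
eef_pos: [0.545, -0.2897, 0.2295]
tool_rot: [0.775, 0.632, -0.0, -0.0]
force: [-0.5, 0.3, 1.1]
grip_width: 0.0919
[ 0.54505146 -0.28973277  0.22959004]
```

View pics/w1.png

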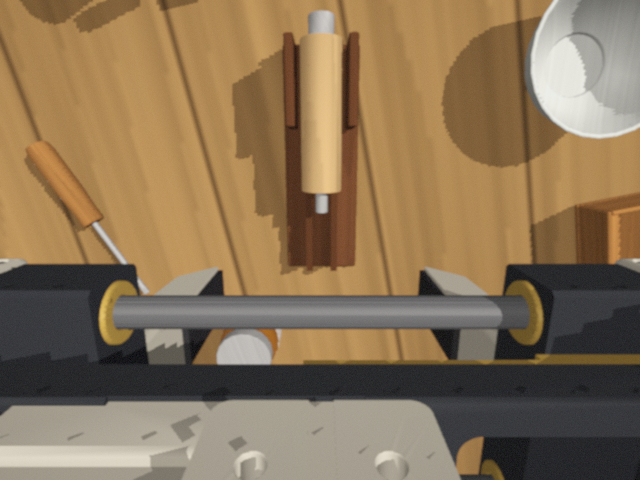

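The wrist view shows the roller from (321,20) at the boss to (321,212) at the pin, cheeks at (290,80) and (352,80), and the bed end near row 265. Next I'll fit the drum, boss, pin and cheeks from this view.

Run:
```python
from h import *
W,p=cloud('wrist','w1')
hsv=cv2.cvtColor(p,cv2.COLOR_RGB2HSV)
Z=W[...,2]
def rect(m):
    X=W[m]; r=cv2.minAreaRect((X[:,:2]*1000).astype(np.float32)); return np.round(r[0],1),np.round(r[1],1),round(r[2],2),len(X)
v,u=np.mgrid[:480,:640]
reg=(v<262)&(u>270)&(u<370)
drum=reg&(Z>.060)&(u>300)&(u<344)&(v>38)&(v<190)
X=W[drum&(Z>.067)];l=cv2.fitLine(X[:,:2].astype(np.float32),cv2.DIST_HUBER,0,.01,.01).ravel();print('ridge',l[0]/l[1],l,X[:,2].max())
d=l[:2]*np.sign(l[1])
for u0 in (321,):
    for vv in list(range(8,44,3))+list(range(180,216,3)): print(vv,np.round(W[vv,u0],4))
print('cheekL',rect(reg&(Z>.062)&(Z<.066)&(u<300)),'cheekR',rect(reg&(Z>.062)&(Z<.066)&(u>343)&(u<362)))
print('rails/base',rect(reg&(Z>.030)&(Z<.036)&(v>130)),rect(reg&(Z>.009)&(Z<.015)&(v>130)))
```

```text
ridge 0.20526433 [ 0.20107211  0.97957647  0.5645105  -0.19743586] 0.07247067214153147
8 [ 5.871e-01 -9.040e-02  2.000e-04]
11 [ 0.5823 -0.1129  0.0621]
14 [ 0.5819 -0.115   0.0614]
17 [ 0.5813 -0.1179  0.0632]
20 [ 0.5809 -0.1199  0.0621]
23 [ 0.5805 -0.122   0.0616]
26 [ 0.58   -0.1244  0.0616]
29 [ 0.5795 -0.1267  0.0617]
32 [ 0.5789 -0.1294  0.0628]
35 [ 0.578  -0.1337  0.07  ]
38 [ 0.5775 -0.136   0.0702]
41 [ 0.5771 -0.138   0.0687]
180 [ 0.5527 -0.2562  0.0706]
183 [ 0.5521 -0.2591  0.0696]
186 [ 0.5515 -0.2619  0.0692]
189 [ 0.5509 -0.2646  0.0701]
192 [ 0.5504 -0.2674  0.0704]
195 [ 0.5494 -0.2722  0.0552]
198 [ 0.5488 -0.275   0.0567]
201 [ 0.5481 -0.2782  0.0553]
204 [ 0.5476 -0.2809  0.0572]
207 [ 0.5469 -0.2842  0.0552]
210 [ 0.5463 -0.2873  0.0545]
213 [ 0.5441 -0.2978  0.0131]
cheekL (array([ 541.7, -162.3]), array([80.1,  9. ]), 78.41, 884) cheekR (array([ 599.3, -174.4]), array([79.9,  9. ]), 78.5, 872)
rails/base (array([ 541.4, -310. ]), array([77.9, 33.7]), 78.63, 887) (array([ 547.1, -282.4]), array([148.3,  80. ]), 78.4, 5555)
```

The fits agree with the given sizes: cheeks 80×9 mm, drum 140 mm, tops at 64 and 70 mm. The roller centre is (0.5639, −0.2003), which is rack y about +44. Now I'll grip the pin half at local −42.

```bash
python3 -m pendant '4.94 0.06 4 0; 0 0 5.5 0; 0 0 5 0; 0 0 3.5 0; 0 0 1.56 0'; python3 -m pendant '0 0 0 0; 0 0 0 0; 0 0 0 0; 0 0 0 0' 3;python3 -m pendant '0 0 0 0; 0 0 0 0; 0 0 0 0; 0 0 0 0'
```

```text
clock: 1.95
eef_pos: [0.5547, -0.2417, 0.0328]
tool_rot: [0.776, 0.631, -0.001, -0.001]
force: [0.6, 0.9, 0.4]
grip_width: 0.0917
clock: 2.45
eef_pos: [0.556, -0.2428, 0.0357]
tool_rot: [0.776, 0.631, 0.0, 0.001]
force: [0.7, 0.6, -0.2]
grip_width: 0.0562
clock: 2.95
eef_pos: [0.5552, -0.2425, 0.0346]
tool_rot: [0.776, 0.631, -0.0, -0.0]
force: [-1.0, -0.3, 0.8]
grip_width: 0.0304
```

The width went to 30 mm, not 40, so something is off. I'll look.

Run:
```python
from h import *
snap('wrist','w2');snap('side','s2');a,d=snap('scene','c2')
b=cv2.imread('pics/s2.png')
cv2.imwrite('pics/z3.png',cv2.resize(b[220:400,270:470],(660,594),interpolation=cv2.INTER_CUBIC))
print(ctrl.get_state()['grip_width'])
```

```text
0.030392750558460847
```

View pics/z3.png

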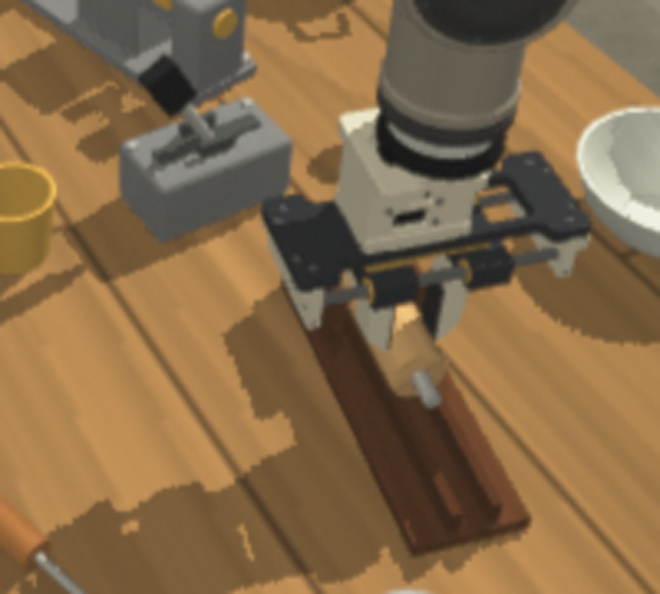

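View pics/w2.png

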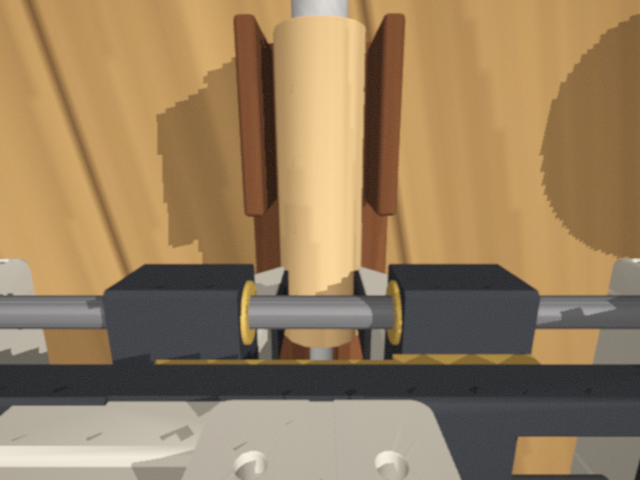

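In the pictures both pads sit against the drum on either side, at wrist pixels (285,310) and (360,310). I'll command fully closed to check the grip, then lift slightly.

```bash
python3 -m pendant '0 0 0 0; 0 0 0 0; 0 0 0 0; 0 0 0 0' 0; python3 -m pendant '0 0 -0.3 0; 0 0 0 0; 0 0 0 0'
python3 - <<'E'
from h import *
snap('wrist','w3')
E
```

```text
clock: 3.6
eef_pos: [0.5555, -0.2426, 0.0348]
tool_rot: [0.776, 0.631, -0.0, -0.0]
force: [-2.0, -0.0, 0.0]
grip_width: 0.0293
clock: 3.98
eef_pos: [0.5574, -0.2436, 0.043]
tool_rot: [0.776, 0.631, 0.001, 0.003]
force: [-7.7, 3.6, 28.8]
grip_width: 0.0013
```

View pics/w3.png

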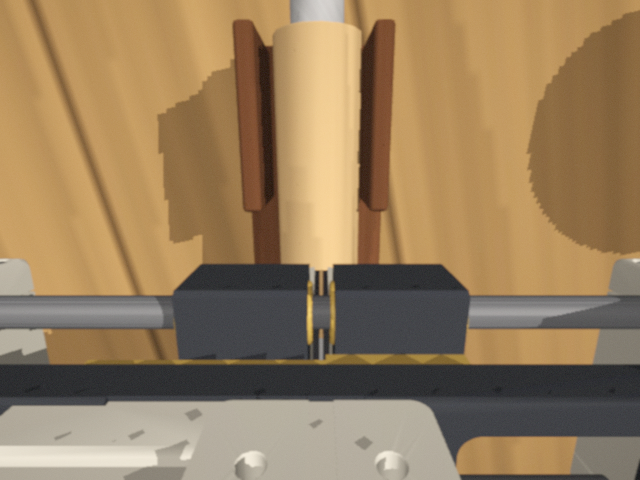

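The fingers slipped off the drum and are now pressing on something (28 N upward). I'll record the views, then raise.

```bash
python3 - <<'E'
from h import *
s=ctrl.get_state();print(s['eef_pos'],s['force'])
snap('side','s4')
E
python3 -m pendant '0 0 -3 0; 0 0 -3 0;0 0 0 0; 0 0 0 0'
python3 - <<'E'
from h import *
snap('wrist','w4'); snap('side','s5');snap('scene','c5')
a=cv2.imread('pics/s4.png');b=cv2.imread('pics/s5.png');c=cv2.imread('pics/c5.png')
cv2.imwrite('pics/z4.png',np.hstack([cv2.resize(i,(400,360),interpolation=cv2.INTER_CUBIC) for i in (a[220:400,270:470],b[220:400,270:470])]))
cv2.imwrite('pics/z5.png',cv2.resize(c[180:360,160:360],(660,594),interpolation=cv2.INTER_CUBIC))
E
```

```text
[ 0.55767649 -0.24362499  0.04312931] [-6.5147544   3.25075213 29.81787633]
clock: 4.58
eef_pos: [0.5555, -0.2424, 0.0971]
tool_rot: [0.776, 0.631, 0.0, -0.0]
force: [0.2, 0.1, 0.7]
grip_width: 0.0006
```

View pics/z4.png

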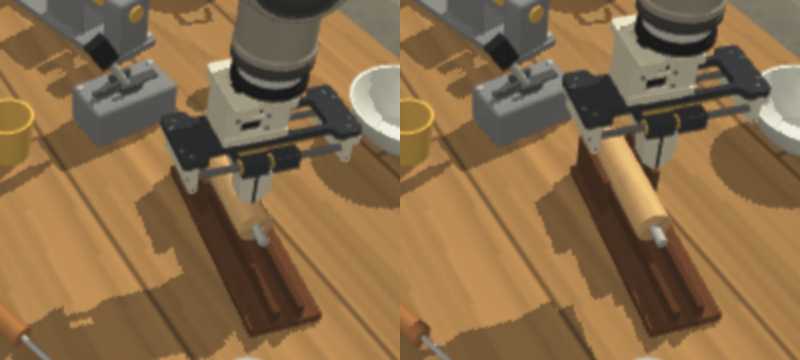

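View pics/w4.png

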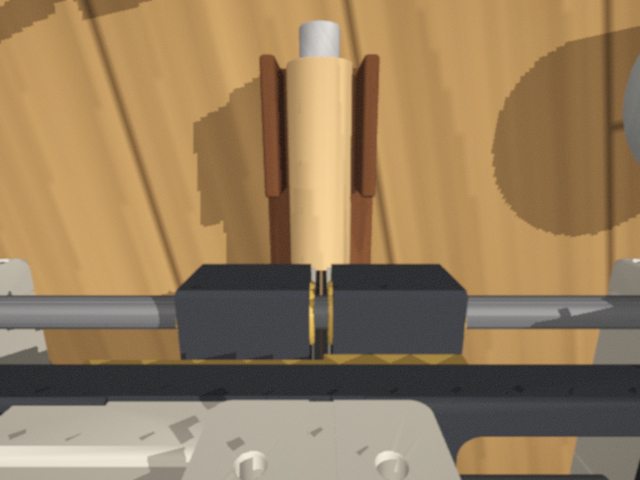

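View pics/z5.png

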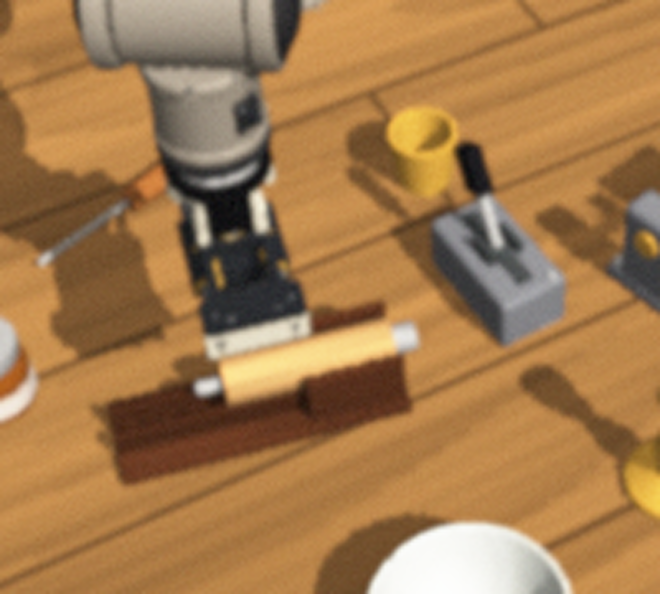

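Run:
```python
from h import *
for n,f in [('side','s5'),('scene','c5'),('side','s4')]:
    W,p=cloud(n,f);X=W.reshape(-1,3);C=p.reshape(-1,3)
    k=(abs(X[:,0]-.5555)<.03)&(abs(X[:,1]+.2424)<.02)&(X[:,2]>.066)
    h,e=np.histogram(X[k,2],np.arange(.066,.2,.004));print(f,[(round(float(e[i]),3),int(h[i])) for i in range(len(h)) if h[i]])
W,p=cloud('wrist','w4')
for v in (90,150,200,255): print(v,W[v,320])
```

```text
s5 [(0.066, 117), (0.07, 18), (0.122, 4), (0.126, 14), (0.13, 13), (0.134, 23), (0.138, 30), (0.142, 26), (0.146, 24), (0.15, 34), (0.154, 28), (0.158, 31), (0.162, 25), (0.166, 14), (0.17, 1), (0.182, 3), (0.186, 4), (0.19, 1), (0.194, 1)]
c5 [(0.066, 76), (0.07, 41), (0.074, 3), (0.19, 2), (0.194, 8)]
s4 [(0.066, 57), (0.07, 12), (0.074, 11), (0.078, 16), (0.082, 25), (0.086, 19), (0.09, 30), (0.094, 22), (0.098, 27), (0.102, 21), (0.106, 29), (0.11, 9), (0.114, 2), (0.118, 1), (0.13, 4), (0.134, 3), (0.138, 4), (0.142, 2), (0.146, 1), (0.154, 1), (0.158, 13), (0.162, 6), (0.166, 1), (0.174, 1), (0.178, 4), (0.182, 6), (0.186, 28), (0.19, 20), (0.194, 13)]
90 [ 0.57518623 -0.14842108  0.06891432]
150 [ 0.5685065  -0.18023286  0.0696535 ]
200 [ 0.56256641 -0.208524    0.07055234]
255 [ 0.55550707 -0.24213415  0.07005748]
```

The side depth puts the real fingertips at z 0.123–0.124 while the reported TCP is 0.097, and at z 0.070 resting on the drum at TCP 0.043. So the true tips are about 26.5 mm behind the reported TCP, contrary to the spec. I'll open and check the offset again, along with the roller's position.

```bash
python3 -m pendant '0 0 0 0; 0 0 0 0; 0 0 0 0; 0 0 0 0; 0 0 0 0' 9;python3 -m pendant '0 0 0 0; 0 0 0 0; 0 0 0 0; 0 0 0 0; 0 0 0 0'
python3 - <<'E'
from h import *
s=ctrl.get_state();print(s['eef_pos'],s['grip_width'])
snap('wrist','w6'); snap('side','s6');snap('scene','c6')
Rm=R.from_quat(s['tool_rot']).as_matrix()
for n,f in [('side','s6'),('scene','c6'),('wrist','w6')]:
    W,p=cloud(n,f);X=W.reshape(-1,3)
    L=(X-s['eef_pos'])@Rm
    k=(abs(L[:,0])<.02)&(abs(L[:,1])<.075)&(L[:,2]<.015)&(L[:,2]>-.06)
    h,e=np.histogram(L[k,2],np.arange(-.06,.016,.004));print(f,[(round(float(e[i]),3),int(h[i])) for i in range(len(h)) if h[i]])
    if k.sum():print(L[k].min(0),L[k].max(0))
    q=k&(L[:,2]>-.05)
    for sg in (1,-1):
        a=L[q&(L[:,1]*sg>0)]
        if len(a): print(sg,a.min(0),a.max(0))
W,p=cloud('wrist','w6')
for v in range(60,260,8): print(v,np.round(W[v,320],4))
b=cv2.imread('pics/s6.png')
cv2.imwrite('pics/z6.png',cv2.resize(b[220:400,270:470],(660,594),interpolation=cv2.INTER_CUBIC))
E
```

```text
clock: 5.35
eef_pos: [0.5555, -0.2426, 0.0977]
tool_rot: [0.776, 0.631, 0.0, 0.0]
force: [-0.4, 0.7, -0.6]
grip_width: 0.0461
clock: 5.98
eef_pos: [0.5555, -0.2425, 0.0977]
tool_rot: [0.776, 0.631, 0.0, -0.0]
force: [-0.9, 0.4, -0.7]
grip_width: 0.0895
[ 0.55552865 -0.24254247  0.09768828] 0.08953076310246921
s6 [(-0.06, 35), (-0.056, 29), (-0.052, 32), (-0.048, 34), (-0.044, 32), (-0.04, 29), (-0.036, 23), (-0.032, 16), (-0.028, 3)]
[-0.01358378 -0.06298758 -0.05998225] [ 0.01142261  0.06281983 -0.02492152]
1 [-0.01293801  0.04361314 -0.04985932] [ 0.00842206  0.06281983 -0.02492152]
-1 [-0.01338704 -0.06223522 -0.04986675] [ 0.00546851 -0.04410431 -0.03009213]
c6 [(-0.06, 7), (-0.056, 10), (-0.052, 25), (-0.048, 13), (-0.044, 11), (-0.04, 9), (-0.036, 8), (-0.032, 7), (-0.028, 2)]
[-0.00907213 -0.05267377 -0.05960707] [ 0.01302317  0.06443793 -0.02674778]
1 [-0.00907213  0.04673548 -0.04987531] [ 0.01195799  0.06443793 -0.03692858]
-1 [-0.00898688 -0.05267377 -0.0498097 ] [ 0.01302317 -0.04077904 -0.02674778]
w6 [(-0.06, 358), (-0.056, 432), (-0.052, 395), (-0.048, 352), (-0.044, 3
[... 340 characters left out ...]
1375  0.0691]
76 [ 0.5767 -0.1416  0.0697]
84 [ 0.5759 -0.1454  0.0684]
92 [ 0.575  -0.1497  0.0698]
100 [ 0.5742 -0.1537  0.0693]
108 [ 0.5733 -0.158   0.0703]
116 [ 0.5724 -0.1621  0.0689]
124 [ 0.5715 -0.1663  0.0691]
132 [ 0.5706 -0.1707  0.0702]
140 [ 0.5697 -0.175   0.0707]
148 [ 0.5688 -0.1793  0.0693]
156 [ 0.5679 -0.1838  0.0696]
164 [ 0.5669 -0.1882  0.0694]
172 [ 0.566  -0.1928  0.0692]
180 [ 0.565  -0.1972  0.0703]
188 [ 0.5641 -0.2019  0.0702]
196 [ 0.5631 -0.2066  0.0695]
204 [ 0.5621 -0.2114  0.0691]
212 [ 0.5611 -0.2159  0.0706]
220 [ 0.5601 -0.2208  0.07  ]
228 [ 0.5591 -0.2256  0.0705]
236 [ 0.558  -0.2307  0.0696]
244 [ 0.5569 -0.2359  0.0687]
252 [ 0.5559 -0.2406  0.0699]
```

View pics/z6.png

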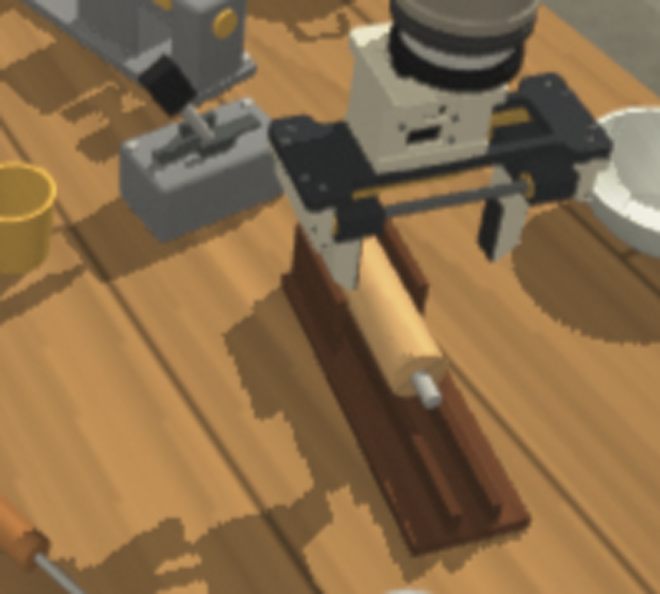

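View pics/w6.png

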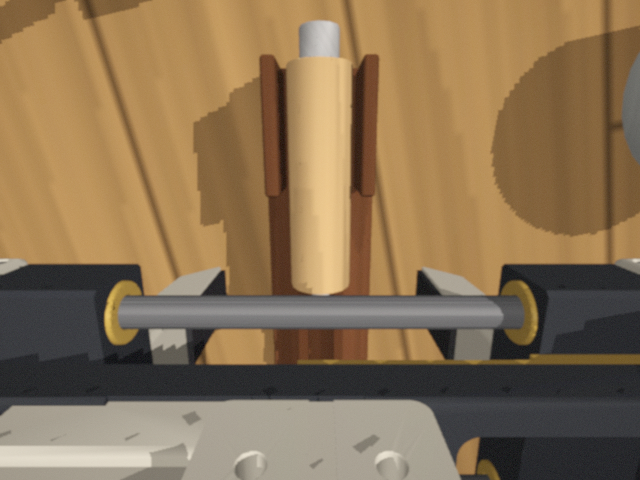

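All three views agree that the real fingertips are 26 mm short of the reported TCP, with no lateral offset. From here I use tip z = TCP z + 0.026. The roller has not moved, so I'll grip again, deeper.

```bash
python3 -m pendant '0 0 5 0; 0 0 3 0; 0 0 0.9 0; 0 0 0 0';python3 -m pendant '0 0 0 0; 0 0 0 0; 0 0 0 0; 0 0 0 0; 0 0 0 0' 3;python3 -m pendant '0 0 0 0; 0 0 0 0; 0 0 0 0'
```

```text
clock: 6.62
eef_pos: [0.5557, -0.2427, 0.0089]
tool_rot: [0.776, 0.631, 0.0, -0.0]
force: [-0.2, 0.2, 0.5]
grip_width: 0.0896
clock: 7.25
eef_pos: [0.5556, -0.2426, 0.0088]
tool_rot: [0.776, 0.631, 0.0, 0.0]
force: [0.1, -0.8, 0.4]
grip_width: 0.0449
clock: 7.62
eef_pos: [0.5552, -0.2425, 0.0087]
tool_rot: [0.776, 0.631, -0.0, -0.0]
force: [-3.1, 0.6, 2.8]
grip_width: 0.039
```

Gripped at 39 mm. Now I'll shift the roller along the bed by −86 mm.

```bash
python3 -m pendant '0 0 -0.6 0; 0 0 0 0; -2.2 0 0 0; -2.2 0 0 0; -2.2 0 0 0';python3 -m pendant '-2 0 0 0; 0 0 0 0; 0 0 0.5 0; 0 0 0 0'
python3 - <<'E'
from h import *
snap('wrist','w7'); snap('side','s7')
b=cv2.imread('pics/s7.png')
cv2.imwrite('pics/z7.png',cv2.resize(b[220:400,270:470],(660,594),interpolation=cv2.INTER_CUBIC))
E
```

```text
clock: 8.25
eef_pos: [0.5415, -0.3092, 0.0146]
tool_rot: [0.776, 0.63, -0.0, 0.0]
force: [-0.3, -0.3, -3.6]
grip_width: 0.0392
clock: 8.75
eef_pos: [0.538, -0.326, 0.0093]
tool_rot: [0.776, 0.631, 0.0, -0.0]
force: [-0.4, -1.3, -2.4]
grip_width: 0.0392
```

View pics/z7.png

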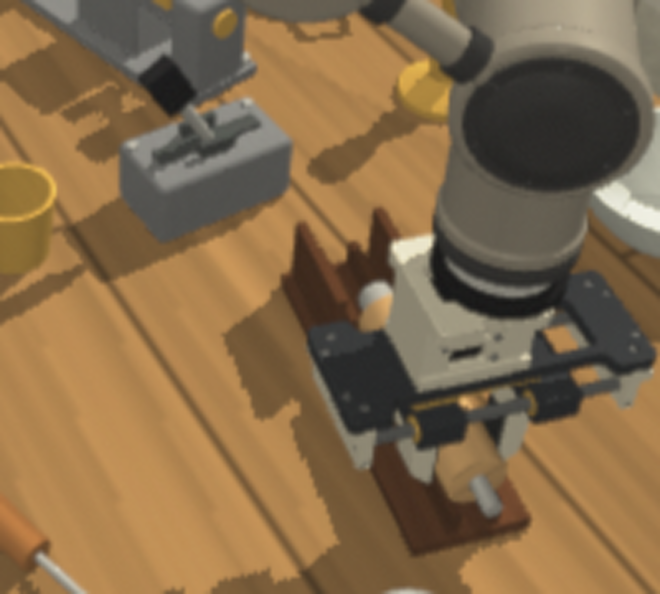

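View pics/w7.png

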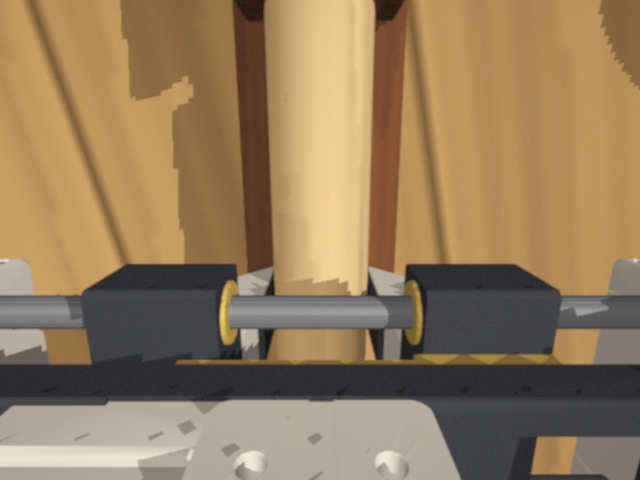

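```bash
python3 - <<'E'
from h import *
W,p=cloud('wrist','w7')
for v in range(5,262,25): print(v,np.round(W[v,320],4))
E
python3 -m pendant '0 0 0.08 0; 0 0 0 0;0 0 0 0; 0 0 0 0; 0 0 0 0' 6.5;python3 -m pendant '0 0 -3 0; 0 0 -4 0; 0 0 -6 0; 0 0 -5 0;0 0 0 0' 9
python3 - <<'E'
from h import *
snap('wrist','w8');s=ctrl.get_state();print(s['eef_pos'])
W,p=cloud('wrist','w8')
for v in range(5,262,10): print(v,np.round(W[v,320],4))
E
```

```text
5 [ 0.5603 -0.2204  0.0695]
30 [ 0.5589 -0.2271  0.0689]
55 [ 0.5573 -0.2344  0.07  ]
80 [ 0.5558 -0.2416  0.0701]
105 [ 0.5543 -0.249   0.0695]
130 [ 0.5527 -0.2568  0.0708]
155 [ 0.551  -0.2648  0.0693]
180 [ 0.5493 -0.273   0.0693]
205 [ 0.5475 -0.2814  0.0705]
230 [ 0.5457 -0.2903  0.0701]
255 [ 0.5437 -0.2995  0.0697]
clock: 9.48
eef_pos: [0.538, -0.3268, 0.009]
tool_rot: [0.776, 0.631, 0.0, 0.0]
force: [0.3, -0.1, -0.4]
grip_width: 0.0652
clock: 10.1
eef_pos: [0.5399, -0.3282, 0.1941]
tool_rot: [0.776, 0.631, 0.001, 0.005]
force: [-0.3, 0.1, 0.0]
grip_width: 0.0901
[ 0.53864971 -0.32727462  0.191018  ]
5 [ 0.5801 -0.1433  0.0122]
15 [ 0.5785 -0.1511  0.0118]
25 [ 0.5768 -0.1589  0.011 ]
35 [ 0.575  -0.1674  0.0125]
45 [ 0.5734 -0.1752  0.0106]
55 [ 0.5716 -0.1839  0.0122]
65 [ 0.5675 -0.2016  0.0604]
75 [ 0.5659 -0.2093  0.0619]
85 [ 0.564  -0.218   0.0703]
95 [ 0.5625 -0.2252  0.0692]
105 [ 0.5609 -0.2327  0.069 ]
115 [ 0.5593 -0.2403  0.0689]
125 [ 0.5577 -0.248   0.0696]
135 [ 0.556  -0.2558  0.0685]
145 [ 0.5544 -0.2637  0.0706]
155 [nan nan nan]
165 [ 0.551  -0.2798  0.0692]
175 [ 0.5493 -0.288   0.0697]
185 [ 0.5475 -0.2964  0.0693]
195 [ 0.5457 -0.3048  0.0694]
205 [ 0.5439 -0.3134  0.0694]
215 [ 0.5421 -0.3221  0.0694]
225 [ 0.5402 -0.3311  0.0689]
235 [ 0.5383 -0.34    0.0689]
245 [ 0.5364 -0.3492  0.0686]
255 [ 0.5337 -0.3628  0.0544]
```

View pics/w8.png

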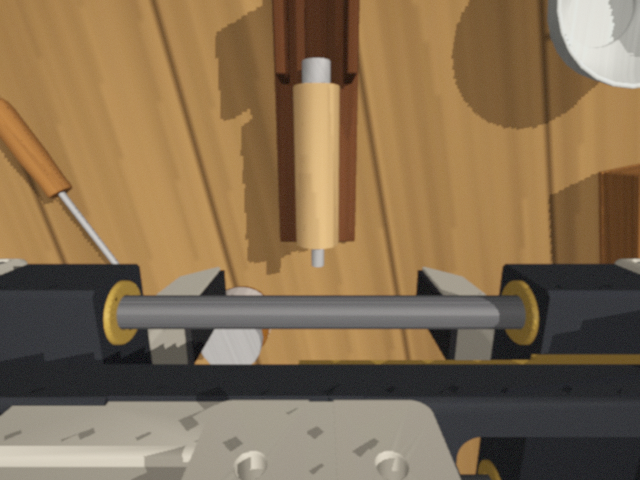

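The roller lies level, with its centre at about (0.548, −0.285), rack y about −42. Next I'll grip the boss half at local +50.

```bash
python3 -m pendant '4.7 0 0 0; 4.64 0 5 0; 0 0 5 0; 0 0 5 0; 0 0 3.25 0'; python3 -m pendant '0 0 0 0; 0 0 0 0; 0 0 0 0; 0 0 0 0; 0 0 0 0' 3;python3 -m pendant '0 0 0 0; 0 0 0 0; 0 0 0 0; 0 0 0 0'
```

```text
clock: 10.78
eef_pos: [0.5539, -0.2375, 0.0063]
tool_rot: [0.776, 0.631, -0.001, -0.003]
force: [0.5, -0.3, 0.3]
grip_width: 0.0904
clock: 11.4
eef_pos: [0.5566, -0.2393, 0.0113]
tool_rot: [0.776, 0.631, 0.0, 0.001]
force: [0.4, -0.4, -0.1]
grip_width: 0.0449
clock: 11.9
eef_pos: [0.5559, -0.239, 0.011]
tool_rot: [0.776, 0.631, -0.0, -0.0]
force: [-4.2, 0.4, 4.7]
grip_width: 0.0392
```

```bash
python3 -m pendant '0 0 -3 0; 0 0 -4 0; 0 0 -4 0; 0 0 -3 0; 0 0 0 0'; python3 -m pendant '0 0 0 0; 0 0 0 0'
python3 - <<'E'
from h import *
snap('wrist','w9'); snap('side','s9')
b=cv2.imread('pics/s9.png')
cv2.imwrite('pics/z9.png',cv2.resize(b[160:400,240:480],(594,594),interpolation=cv2.INTER_CUBIC))
E
```

```text
clock: 12.52
eef_pos: [0.5575, -0.2397, 0.1523]
tool_rot: [0.776, 0.631, 0.001, 0.002]
force: [-0.7, 0.3, -2.9]
grip_width: 0.0391
clock: 12.78
eef_pos: [0.5553, -0.2386, 0.1484]
tool_rot: [0.776, 0.631, -0.001, -0.002]
force: [-0.5, -0.8, -3.2]
grip_width: 0.0393
```

View pics/z9.png

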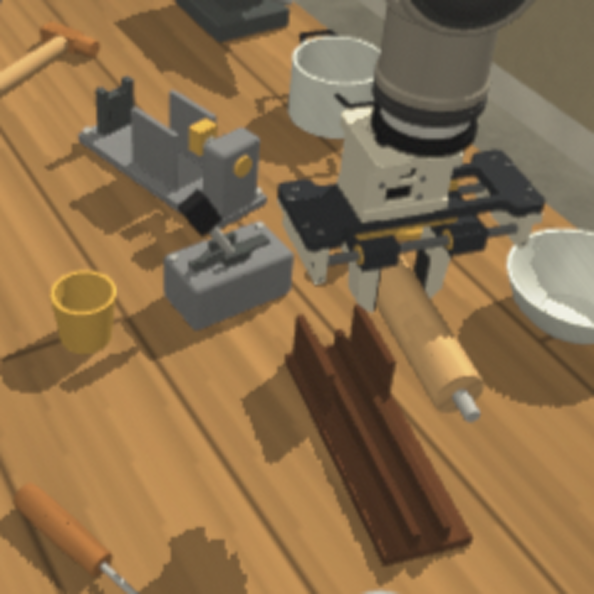

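View pics/w9.png

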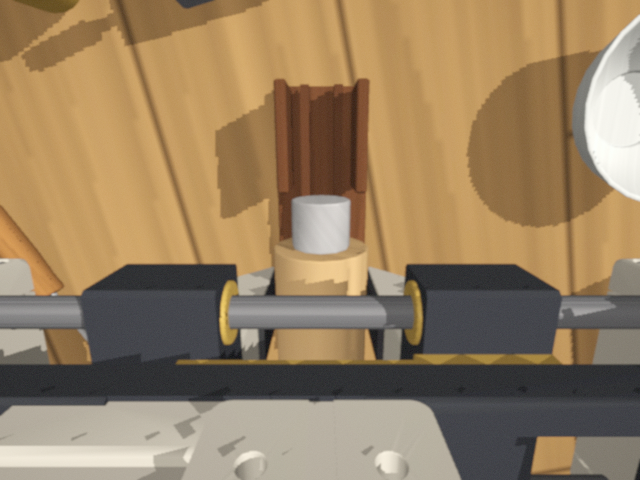

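```bash
cat >> h.py <<'E'
def tilt(tag):
    """roller tilt about jaw axis from side/wrist depth, tool coords (x along roller,z down)"""
    z=np.load('pics/%s.npz'%tag[1]); Rm=R.from_quat(z['rot']).as_matrix(); 
    out={}
    for n,f in zip(['wrist','side'],tag):
        if f is None: continue
        W,p=cloud(n,f); L=(W-z['pos'])@Rm
        m=np.isfinite(L[...,0])&(abs(L[...,1])<.02)&(L[...,2]>-.09)&(L[...,2]<.06)&(L[...,0]<.06)&(L[...,0]>-.17)
        out[n]=L[m]
    return out
E
python3 - <<'E'
from h import *
o=tilt(('w9','s9'))
for n in o:
    L=o[n]
    print(n)
    for a in np.arange(-.17,.06,.006):
        k=(L[:,0]>=a)&(L[:,0]<a+.006)
        if k.sum()>2:
            q=L[k]; i=np.argmin(q[:,2]); print(' x %.3f ztop %.4f y@top %.3f zmax %.4f n %d'%(a+.003,np.percentile(q[:,2],5),q[i,1],q[:,2].max(),k.sum()))
E
```

```text
wrist
 x -0.029 ztop -0.0434 y@top 0.019 zmax -0.0409 n 5
 x -0.023 ztop -0.0522 y@top 0.012 zmax -0.0371 n 150
 x -0.017 ztop -0.0578 y@top 0.000 zmax -0.0385 n 882
 x -0.011 ztop -0.0584 y@top 0.020 zmax -0.0422 n 1158
 x -0.005 ztop -0.0719 y@top -0.019 zmax -0.0503 n 796
 x 0.001 ztop -0.0735 y@top 0.020 zmax -0.0403 n 127
 x 0.007 ztop -0.0546 y@top 0.020 zmax -0.0394 n 285
 x 0.013 ztop -0.0586 y@top -0.000 zmax -0.0389 n 1230
 x 0.019 ztop -0.0588 y@top 0.000 zmax -0.0388 n 1351
 x 0.025 ztop -0.0583 y@top 0.001 zmax -0.0244 n 2002
 x 0.031 ztop -0.0511 y@top -0.000 zmax -0.0385 n 824
 x 0.037 ztop -0.0513 y@top -0.000 zmax -0.0386 n 867
 x 0.043 ztop -0.0511 y@top 0.001 zmax -0.0284 n 1071
side
 x -0.137 ztop -0.0423 y@top 0.000 zmax -0.0314 n 29
 x -0.131 ztop -0.0417 y@top -0.000 zmax -0.0352 n 19
 x -0.125 ztop -0.0419 y@top 0.001 zmax -0.0340 n 20
 x -0.119 ztop -0.0534 y@top 0.008 zmax -0.0186 n 66
 x -0.113 ztop -0.0553 y@top -0.000 zmax -0.0170 n 180
 x -0.107 ztop -0.0566 y@top -0.002 zmax -0.0272 n 63
 x -0.101 ztop -0.0561 y@top 0.005 zmax -0.0315 n 61
 x -0.095 zto
[... 295 characters left out ...]
 -0.0321 n 51
 x -0.059 ztop -0.0572 y@top 0.001 zmax -0.0311 n 53
 x -0.053 ztop -0.0576 y@top 0.002 zmax -0.0308 n 54
 x -0.047 ztop -0.0575 y@top 0.001 zmax -0.0304 n 57
 x -0.041 ztop -0.0576 y@top -0.001 zmax -0.0308 n 49
 x -0.035 ztop -0.0579 y@top 0.006 zmax -0.0323 n 49
 x -0.029 ztop -0.0573 y@top -0.003 zmax -0.0310 n 53
 x -0.023 ztop -0.0578 y@top 0.001 zmax -0.0293 n 53
 x -0.017 ztop -0.0584 y@top 0.004 zmax -0.0317 n 44
 x -0.011 ztop -0.0643 y@top 0.020 zmax -0.0304 n 58
 x -0.005 ztop -0.0685 y@top 0.020 zmax -0.0476 n 47
 x 0.001 ztop -0.0687 y@top 0.019 zmax -0.0505 n 38
 x 0.007 ztop -0.0653 y@top 0.020 zmax -0.0526 n 13
 x 0.013 ztop -0.0566 y@top 0.009 zmax -0.0527 n 6
```

The roller hangs level, about 1° of tilt, so it doesn't sag by itself. I'll tilt it by pressing the boss down on the end of the −x rack cheek, so the roller turns in the pads. The cheek end is at (0.534, −0.2015), top 64 mm.

```bash
python3 -m pendant '-0.4 -2.87 0 0; 0 0 5 0; 0 0 4 0; 0 0 0.6 0; 0 0 0 0'; python3 -m pendant '0 0 0 0; 0 0 0 0'
python3 - <<'E'
from h import *
snap('wrist','w10'); snap('side','s10')
b=cv2.imread('pics/s10.png')
cv2.imwrite('pics/z10.png',cv2.resize(b[200:400,250:450],(594,594),interpolation=cv2.INTER_CUBIC))
E
```

```text
clock: 13.5
eef_pos: [0.5278, -0.2374, 0.0551]
tool_rot: [0.776, 0.631, 0.0, 0.0]
force: [0.4, -0.9, -3.2]
grip_width: 0.0391
clock: 13.75
eef_pos: [0.5282, -0.2376, 0.056]
tool_rot: [0.776, 0.631, 0.0, 0.001]
force: [-0.7, 0.4, -3.2]
grip_width: 0.0393
```

View pics/z10.png

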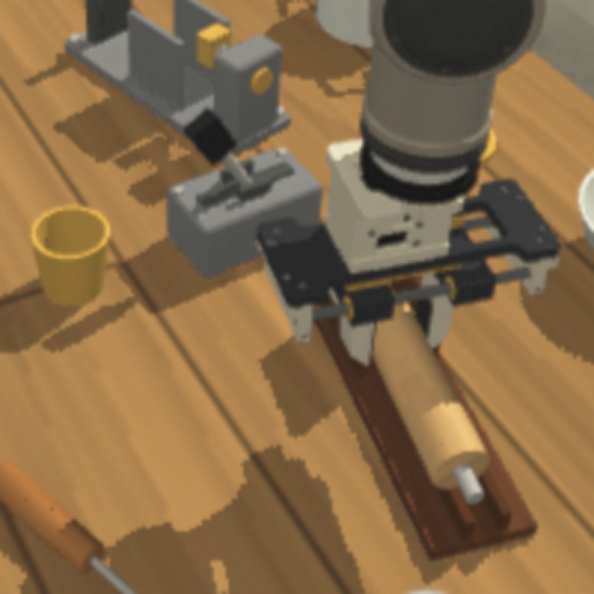

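View pics/w10.png

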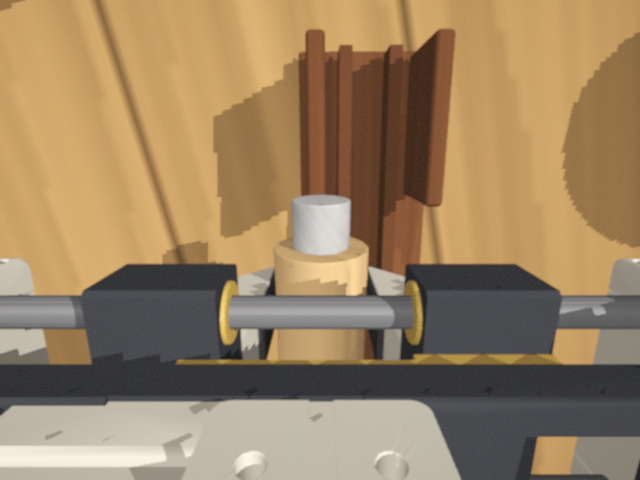

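The cheek top (column about 315) lies under the boss (column 321), and the drum stays clear of it. I'll press down.

```bash
python3 -m pendant '0 0 0.8 0; 0 0 0.7 0; 0 0 0.2 0; 0 0 0.2 0; 0 0 0 0'; python3 -m pendant '0 0 0.2 0; 0 0 0.2 0; 0 0 0.2 0; 0 0 0.2 0; 0 0 0 0'
python3 - <<'E'
from h import *
snap('wrist','w11'); snap('side','s11')
o=tilt(('w11','s11'))
L=o['side']
for a in np.arange(-.14,-.02,.012):
    k=(L[:,0]>=a)&(L[:,0]<a+.006); print('%.3f %.4f'%(a+.003,np.percentile(L[k,2],5)) if k.sum()>2 else '')
E
```

```text
clock: 14.48
eef_pos: [0.5273, -0.2372, 0.0356]
tool_rot: [0.776, 0.631, 0.0, -0.0]
force: [0.2, -0.0, -2.2]
grip_width: 0.0396
clock: 15.1
eef_pos: [0.5279, -0.2378, 0.03]
tool_rot: [0.776, 0.631, 0.0, 0.001]
force: [-6.6, 0.1, 16.7]
grip_width: 0.0396
-0.137 -0.0194
-0.125 -0.0214
-0.113 -0.0369
-0.101 -0.0402
-0.089 -0.0423
-0.077 -0.0449
-0.065 -0.0467
-0.053 -0.0490
-0.041 -0.0512
-0.029 -0.0542
```

View pics/w11.png

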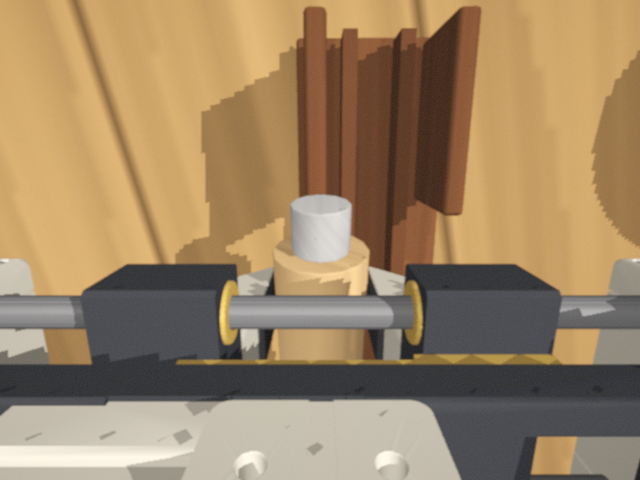

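The tilt is about 11.6° while pressed. A little more, then I'll lift and measure.

```bash
python3 -m pendant '0 0 0.2 0; 0 0 0 0; 0 0 -2 0; 0 0 -4 0; 0 0 -4 0'; python3 -m pendant '0 0 -3 0; 0 0 0 0; 0 0 0 0'
python3 - <<'E'
from h import *
snap('wrist','w12'); snap('side','s12'); snap('scene','c12')
z=np.load('pics/s12.npz');print(z['pos'])
o=tilt(('w12','s12'))
L=o['side']
P=[]
for a in np.arange(-.145,-.02,.006):
    k=(L[:,0]>=a)&(L[:,0]<a+.006)
    if k.sum()>2: t=np.percentile(L[k,2],5);print('%.3f %.4f %.4f'%(a+.003,t,L[k,0].min()));P.append((a+.003,t))
P=np.array(P);P=P[(P[:,0]>-.108)]
f=np.polyfit(P[:,0],P[:,1],1);print(np.degrees(np.arctan(f[0])),f)
print(L[:,0].min())
E
```

```text
clock: 15.82
eef_pos: [0.527, -0.2365, 0.126]
tool_rot: [0.776, 0.631, 0.0, -0.001]
force: [0.8, -0.2, -3.3]
grip_width: 0.0392
clock: 16.2
eef_pos: [0.5266, -0.2365, 0.1538]
tool_rot: [0.776, 0.631, -0.0, -0.001]
force: [-0.9, 0.8, -2.4]
grip_width: 0.0395
[ 0.52638397 -0.23642786  0.15348953]
-0.136 -0.0198 -0.1372
-0.130 -0.0212 -0.1328
-0.124 -0.0223 -0.1266
-0.118 -0.0362 -0.1209
-0.112 -0.0372 -0.1150
-0.106 -0.0389 -0.1090
-0.100 -0.0403 -0.1030
-0.094 -0.0412 -0.0970
-0.088 -0.0426 -0.0908
-0.082 -0.0434 -0.0848
-0.076 -0.0447 -0.0790
-0.070 -0.0459 -0.0729
-0.064 -0.0464 -0.0669
-0.058 -0.0478 -0.0608
-0.052 -0.0493 -0.0549
-0.046 -0.0509 -0.0488
-0.040 -0.0517 -0.0429
-0.034 -0.0529 -0.0369
-0.028 -0.0536 -0.0310
-0.022 -0.0547 -0.0249
-10.777696975071285 [-0.19035681 -0.05913202]
-0.13715324808178475
```

View pics/s12.png

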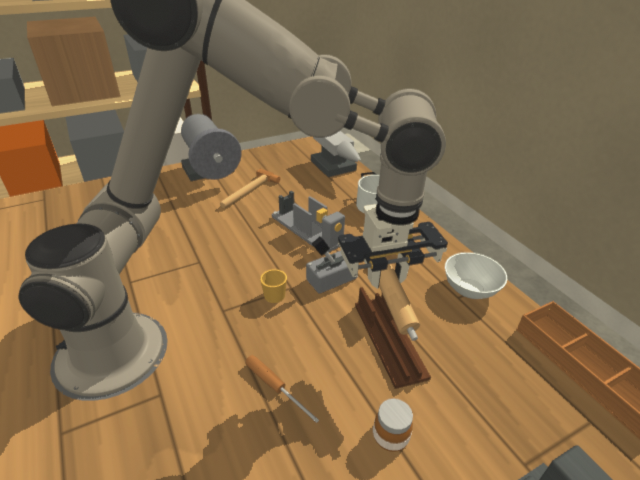

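The tilt holds at about 11° with the boss up. I'll raise, turn to the bay's heading, and hover short of the bay to refine its pose with the wrist camera.

```bash
python3 -m pendant '0 0 -5.5 0; 0 0 -5 -8.6; 0 0 0 -8.6; 0 0 0 -8.7; 0 0 0 0'; python3 -m pendant '5.5 3.2 0 0; 5.5 3.2 0 0; 5.5 3.2 0 0; 5.5 3.2 0 0; 5.8 3.3 0 0'; python3 -m pendant '0 0 0 0; 0 0 0 0; 0 0 0 0';python3 - <<'E'
from h import *
snap('wrist','w13'); s=ctrl.get_state();print(s['eef_pos'],s['tool_rot'])
E
```

```text
clock: 16.98
eef_pos: [0.5271, -0.237, 0.2595]
tool_rot: [0.616, 0.788, -0.0, -0.001]
force: [-0.1, -0.1, -4.0]
grip_width: 0.0398
clock: 17.6
eef_pos: [0.6136, 0.0652, 0.2598]
tool_rot: [0.617, 0.787, -0.0, -0.0]
force: [2.1, -0.6, -3.5]
grip_width: 0.0393
clock: 17.98
eef_pos: [0.6132, 0.0618, 0.2604]
tool_rot: [0.616, 0.788, -0.0, -0.0]
force: [-0.1, -1.2, -3.2]
grip_width: 0.0393
[0.61325239 0.06175684 0.26052519] [ 6.16119797e-01  7.87652446e-01 -1.42232004e-04 -2.40334512e-05]
```

View pics/w13.png

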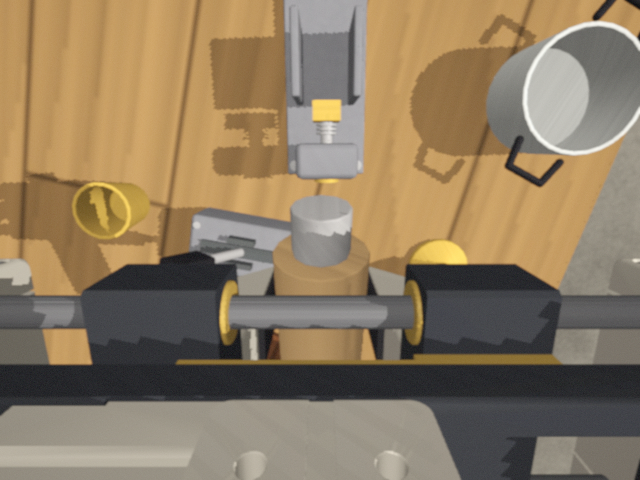

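The housing is at (327,160), the cup at (326,110), and the cheeks at (295,60) and (360,60). I'll go forward a bit to see the post too.

```bash
python3 -m pendant '4 0.5 0 0; 3 0 0 0; 0 0 0 0; 0 0 0 0; 0 0 0 0';python3 - <<'E'
from h import *
snap('wrist','w14')
def rect(X):
    r=cv2.minAreaRect((X[:,:2]*1000).astype(np.float32)); return np.round(r[0],1),np.round(r[1],1),round(r[2],2),len(X)
for f in ('w13','w14'):
    W,p=cloud('wrist',f); z=np.load('pics/%s.npz'%f);print(f,z['pos'])
    X=W[:262].reshape(-1,3);X=X[np.isfinite(X[:,2])]
    def sel(box,zr):
        x0,x1,y0,y1=box
        return X[(X[:,0]>x0)&(X[:,0]<x1)&(X[:,1]>y0)&(X[:,1]<y1)&(X[:,2]>zr[0])&(X[:,2]<zr[1])]
    for nm,b,zr in [('house',(.55,.66,.07,.135),(.097,.103)),('cA',(.53,.575,.13,.25),(.086,.092)),('cB',(.595,.63,.15,.27),(.086,.092)),('post',(.51,.61,.27,.34),(.073,.077)),('cup',(.56,.63,.13,.17),(.07,.097)),('base',(.4,.7,.05,.36),(.009,.0145)),('slot',(.53,.58,.29,.34),(.061,.065))]:
        q=sel(b,zr)
        if len(q)>10: print(' ',nm,rect(q),np.round(q[:,2].max(),4))
E
```

```text
clock: 18.65
eef_pos: [0.6014, 0.131, 0.2606]
tool_rot: [0.616, 0.788, -0.0, 0.0]
force: [0.4, -0.2, -3.2]
grip_width: 0.0391
w13 [0.61320236 0.06184044 0.26036201]
  house (array([606.2, 113.2]), array([57.6, 31.8]), 13.9, 1974) 0.1026
  cA (array([554.2, 200.4]), array([ 8.1, 75.3]), 14.23, 787) 0.0914
  cB (array([610.3, 214.8]), array([ 8.1, 76.3]), 14.33, 797) 0.0916
  cup (array([596.7, 153.7]), array([35.4, 73.9]), 46.87, 1021) 0.097
  base (array([587.9, 185.5]), array([ 90.1, 184.3]), 14.2, 8361) 0.0144
w14 [0.60144284 0.13103148 0.26063601]
  cA (array([554.1, 200.7]), array([ 8.2, 74.9]), 14.26, 674) 0.0909
  cB (array([610.3, 214.7]), array([ 7.9, 75.1]), 14.82, 674) 0.0912
  post (array([555.5, 313.3]), array([49.2, 14.3]), 13.87, 376) 0.077
  cup (array([584.4, 157.4]), array([48.7, 25.1]), 0.02, 571) 0.097
  base (array([580.4, 214.5]), array([ 90.1, 243.8]), 14.21, 10753) 0.0145
  slot (array([555., 313.]), array([47.9, 14.5]), 14.25, 555) 0.065
```

View pics/w14.png

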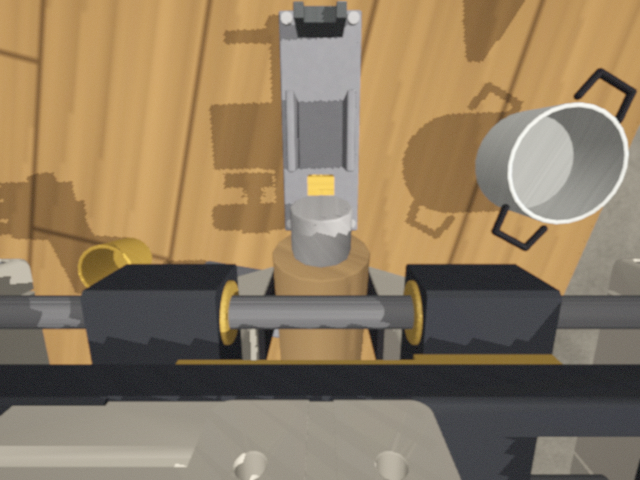

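The bay fits are consistent: seat (0.5743, 0.2386) from cheeks, post and housing within 0.3 mm, heading 14.2°. Next I'll fit the boss in the tool frame for the roller's held position.

Run:
```python
from h import *
for f in ('w9','w12','w13','w14'):
    W,p=cloud('wrist',f); z=np.load('pics/%s.npz'%f); L=(W-z['pos'])@R.from_quat(z['rot']).as_matrix()
    print(f)
    col=L[190:272,321]; 
    m=(abs(col[:,1])<.01)
    for i in range(0,82,4): print('   ',190+i,np.round(col[i],4))
    boss=L[195:262,285:358].reshape(-1,3); b=boss[(boss[:,2]<-.035)&(boss[:,2]>-.09)]
    print('boss y range',b[:,1].min(),b[:,1].max())
```

```text
w9
    190 [0.0274 0.0008 0.1357]
    194 [0.0237 0.0008 0.1367]
    198 [ 0.0445  0.0006 -0.0373]
    202 [ 0.0442  0.0006 -0.0461]
    206 [ 0.0434  0.0006 -0.0511]
    210 [ 0.0419  0.0006 -0.0511]
    214 [ 0.0401  0.0006 -0.0496]
    218 [ 0.039   0.0005 -0.0523]
    222 [ 0.0372  0.0006 -0.0507]
    226 [ 0.0355  0.0006 -0.0505]
    230 [ 0.0341  0.0005 -0.051 ]
    234 [ 0.0328  0.0005 -0.0521]
    238 [ 0.0308  0.0005 -0.0508]
    242 [ 0.0293  0.0005 -0.051 ]
    246 [ 0.0277  0.0005 -0.0512]
    250 [ 0.026   0.0005 -0.0507]
    254 [ 0.0244  0.0005 -0.0509]
    258 [ 0.0238  0.0005 -0.0543]
    262 [ 0.0239  0.0005 -0.0593]
    266 [ 0.0219  0.0005 -0.0581]
    270 [ 0.0206  0.0005 -0.0589]
boss y range -0.014979604105809136 0.0161490354745361
w12
    190 [0.0268 0.0008 0.1404]
    194 [0.023  0.0008 0.1419]
    198 [ 0.0449  0.0006 -0.0397]
    202 [ 0.0439  0.0006 -0.0443]
    206 [ 0.0434  0.0006 -0.051 ]
    210 [ 0.0424  0.0005 -0.0542]
    214 [ 0.0416  0.0005 -0.0578]
    218 [ 0.0404  0.0005 -0.0594]
    222 [ 0.0385  0.0005 -0.0572]
    226 [ 0.0375  0.0005 -0.059
[... 1266 characters left out ...]
   198 [ 0.0453  0.0006 -0.0427]
    202 [ 0.0442  0.0006 -0.0465]
    206 [ 0.0433  0.0006 -0.0504]
    210 [ 0.0424  0.0005 -0.054 ]
    214 [ 0.0412  0.0005 -0.0557]
    218 [ 0.0405  0.0005 -0.0598]
    222 [ 0.0394  0.0005 -0.0615]
    226 [ 0.0381  0.0005 -0.0619]
    230 [ 0.0363  0.0005 -0.0604]
    234 [ 0.035   0.0005 -0.0614]
    238 [ 0.0329  0.0005 -0.059 ]
    242 [ 0.032   0.0005 -0.0612]
    246 [ 0.0299  0.0005 -0.0588]
    250 [ 0.0281  0.0005 -0.0579]
    254 [ 0.0266  0.0005 -0.0581]
    258 [ 0.0252  0.0005 -0.0585]
    262 [ 0.0232  0.0005 -0.0571]
    266 [ 0.021   0.0005 -0.0553]
    270 [ 0.0205  0.0005 -0.0586]
boss y range -0.015013860410011343 0.016087831485005755
```

```bash
cat >> h.py <<'E'
def stilt(f,n='side'):
    W,p=cloud(n,f); z=np.load('pics/%s.npz'%f); L=(W-z['pos'])@R.from_quat(z['rot']).as_matrix()
    L=L[np.isfinite(L[...,0])]
    L=L[(abs(L[:,1])<.02)&(L[:,2]>-.075)&(L[:,2]<.06)&(L[:,0]<-.02)&(L[:,0]>-.17)]
    P=[]
    for a in np.arange(-.15,-.02,.004):
        k=(L[:,0]>=a)&(L[:,0]<a+.004)
        if k.sum()>2: P.append((L[k,0].mean(),np.percentile(L[k,2],8),k.sum()))
    P=np.array(P); 
    i=np.argmax(-np.diff(P[:,1])) # step pin->drum
    d=P[(P[:,0]>P[i+1,0]+.003)&(P[:,0]<-.018)]
    fit=np.polyfit(d[:,0],d[:,1],1)
    print(f,n,'tilt %.2f ridge z0 %.4f step x %.4f pin xmin %.4f'%(np.degrees(np.arctan(-fit[0])),fit[1],(P[i,0]+P[i+1,0])/2,L[:,0].min()))
    pin=P[P[:,0]<P[i,0]+.001]
    print(' pin ridge',np.round(pin,4).tolist())
E
python3 - <<'E'
from h import *
snap('side','s14');snap('scene','c14')
stilt('s9');stilt('s12');stilt('s14')
try: stilt('c14','scene')
except Exception as e: print(e)
try: stilt('c12','scene')
except Exception as e: print(e)
E
```

```text
s9 side tilt 0.96 ridge z0 -0.0578 step x -0.1178 pin xmin -0.1382
 pin ridge [[-0.1381, -0.0373, 5.0], [-0.1366, -0.0423, 24.0], [-0.1319, -0.0417, 14.0], [-0.1275, -0.0411, 13.0], [-0.1242, -0.0421, 12.0], [-0.1202, -0.0416, 13.0]]
s12 side tilt 10.80 ridge z0 -0.0587 step x -0.1176 pin xmin -0.1372
 pin ridge [[-0.1352, -0.0193, 16.0], [-0.1323, -0.0195, 17.0], [-0.1278, -0.0214, 16.0], [-0.124, -0.0221, 16.0], [-0.1197, -0.0236, 16.0]]
s14 side tilt 15.90 ridge z0 -0.0591 step x -0.1177 pin xmin -0.1352
 pin ridge [[-0.1318, -0.0071, 13.0], [-0.128, -0.0092, 7.0], [-0.1239, -0.0107, 9.0], [-0.1199, -0.0175, 8.0]]
c14 scene tilt 15.46 ridge z0 -0.0608 step x -0.1178 pin xmin -0.1317
 pin ridge [[-0.1308, -0.0095, 4.0], [-0.1284, -0.0114, 11.0], [-0.1243, -0.0133, 10.0], [-0.1203, -0.0142, 8.0]]
c12 scene tilt 11.20 ridge z0 -0.0609 step x -0.1178 pin xmin -0.1336
 pin ridge [[-0.1316, -0.0207, 7.0], [-0.1278, -0.0214, 7.0], [-0.1241, -0.0227, 8.0], [-0.1199, -0.0243, 8.0]]
```

View pics/s14.png

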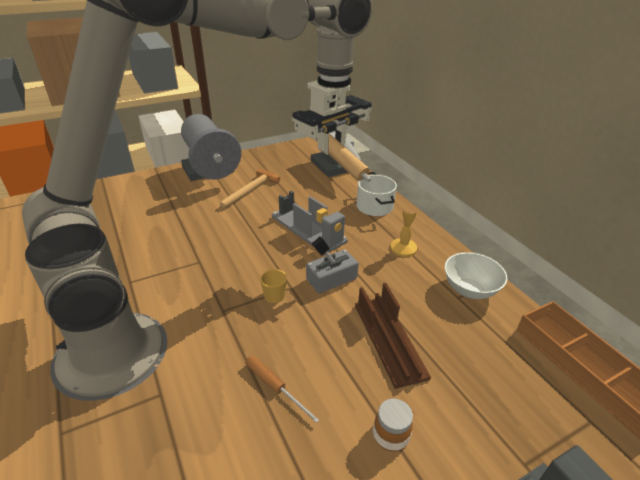

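The tilt crept to about 15.7° during the transfer, and side and scene agree. It still fits the cup, which leaves room up to about zt = 6 mm. The pin tip in the tool frame is (−0.1325, ~0, −0.001) from wrist and side. I'll move gently to above the bay with the tip in front of the mouth.

```bash
python3 -m pendant '2.5 0 0 0; 4.5 0 0 0; 5 0 0 0; 4 -0.13 0 0; 2.35 0 0 -0.27'; python3 -m pendant '0 0 1 0; 0 0 2 0; 0 0 3 0; 0 0 3 0; 0 0 2.5 0';python3 -m pendant '0 0 1.8 0; 0 0 1.2 0; 0 0 0.7 0; 0 0 0.4 0; 0 0 0.2 0';  python3 -m pendant '0 0 0 0; 0 0 0 0'
python3 - <<'E'
from h import *
snap('side','s15');snap('scene','c15');snap('wrist','w15');print(np.load('pics/s15.npz')['pos'])
stilt('s15')
try: stilt('c15','scene')
except Exception as e: print(e)
a=cv2.imread('pics/s15.png');b=cv2.imread('pics/c15.png')
cv2.imwrite('pics/z15.png',np.hstack([cv2.resize(a[110:260,250:400],(400,400),interpolation=cv2.INTER_CUBIC),cv2.resize(b[170:300,330:460],(400,400),interpolation=cv2.INTER_CUBIC)]))
E
```

```text
clock: 19.42
eef_pos: [0.5546, 0.3115, 0.2606]
tool_rot: [0.613, 0.79, 0.0, 0.0]
force: [-0.3, -0.2, -2.7]
grip_width: 0.0394
clock: 20.05
eef_pos: [0.5555, 0.3079, 0.1437]
tool_rot: [0.614, 0.789, -0.001, -0.0]
force: [0.6, 0.6, -2.6]
grip_width: 0.0392
clock: 20.68
eef_pos: [0.5555, 0.31, 0.1029]
tool_rot: [0.613, 0.79, 0.0, 0.0]
force: [-0.2, 0.6, -2.8]
grip_width: 0.0393
clock: 20.92
eef_pos: [0.5554, 0.3102, 0.103]
tool_rot: [0.613, 0.79, 0.0, 0.0]
force: [0.5, -0.2, -2.5]
grip_width: 0.0397
[0.55535994 0.31019241 0.10301047]
s15 side tilt 19.23 ridge z0 -0.0630 step x -0.1407 pin xmin -0.1699
 pin ridge [[-0.1488, 0.0084, 4.0]]
c15 scene tilt 18.66 ridge z0 -0.0646 step x -0.1363 pin xmin -0.1691
 pin ridge [[-0.1482, 0.0048, 17.0], [-0.1447, 0.0067, 4.0]]
```

View pics/z15.png

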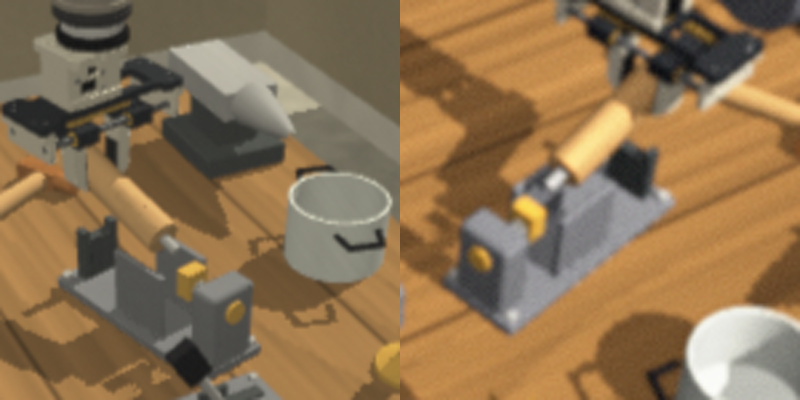

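Run:
```python
from h import *
for n,f in [('side','s15'),('scene','c15'),('side','s14'),('scene','c14')]:
    W,p=cloud(n,f); z=np.load('pics/%s.npz'%f); L=(W-z['pos'])@R.from_quat(z['rot']).as_matrix()
    hsv=cv2.cvtColor(p,cv2.COLOR_RGB2HSV)
    m=np.isfinite(L[...,0])&(abs(L[...,1])<.018)&(L[...,0]<.0)&(L[...,0]>-.16)&(L[...,2]>-.075)&(L[...,2]<.02)
    A=L[m]
    Q=[]
    for a in np.arange(-.152,-.014,.004):
        k=(A[:,0]>=a)&(A[:,0]<a+.004)
        if k.sum()>2: Q.append((A[k,0].mean(),np.percentile(A[k,2],10)))
    Q=np.array(Q);print(n,f,[tuple(q) for q in np.round(Q,4).tolist()])
    d=Q[(Q[:,0]>-.105)&(Q[:,0]<-.02)];fit=np.polyfit(d[:,0],d[:,1],1);print(np.degrees(np.arctan(-fit[0])),fit[1])
W,p=cloud('wrist','w15'); z=np.load('pics/w15.npz'); L=(W-z['pos'])@R.from_quat(z['rot']).as_matrix()
for v in range(194,272,4): print(v,np.round(L[v,321],4))
```

```text
side s15 [(-0.1502, 0.0077), (-0.1333, -0.0065), (-0.1298, -0.0097), (-0.125, -0.0084), (-0.1213, -0.0091), (-0.1175, -0.0267), (-0.1136, -0.0256), (-0.11, -0.0267), (-0.1066, -0.0281), (-0.1024, -0.0302), (-0.0979, -0.0321), (-0.0937, -0.0315), (-0.0902, -0.0328), (-0.0861, -0.0362), (-0.0818, -0.0368), (-0.0771, -0.0382), (-0.0739, -0.0379), (-0.0705, -0.0397), (-0.0664, -0.04), (-0.0617, -0.0414), (-0.0578, -0.0427), (-0.0538, -0.0443), (-0.0498, -0.0449), (-0.0456, -0.0462), (-0.0422, -0.0485), (-0.0379, -0.0474), (-0.034, -0.049), (-0.0302, -0.0514), (-0.0259, -0.0543), (-0.022, -0.0524), (-0.018, -0.0546), (-0.0141, -0.0541)]
16.017242899014278 -0.05959099005238608
scene c15 [(-0.15, 0.0048), (-0.1469, 0.0057), (-0.1294, -0.0078), (-0.1266, -0.0134), (-0.1223, -0.0132), (-0.1183, -0.0229), (-0.1139, -0.0279), (-0.1096, -0.03), (-0.1061, -0.0303), (-0.1021, -0.0334), (-0.0977, -0.0342), (-0.0941, -0.0345), (-0.0898, -0.0346), (-0.086, -0.0376), (-0.0816, -0.0385), (-0.078, -0.0404), (-0.0745, -0.0418), (-0.07, -0.0424), (-0.0664, -0.0426), (-0.0618, -0.0441), (-0.0581, -0.0475),
[... 1456 characters left out ...]
54), (-0.0219, -0.054), (-0.0181, -0.0559), (-0.0139, -0.0556)]
15.72847658027644 -0.061151161114962604
194 [0.0279 0.0007 0.1041]
198 [ 0.0452  0.0006 -0.0424]
202 [ 0.0443  0.0006 -0.0466]
206 [ 0.0434  0.0006 -0.0508]
210 [ 0.0422  0.0005 -0.053 ]
214 [ 0.0413  0.0005 -0.0563]
218 [ 0.0405  0.0005 -0.0595]
222 [ 0.0397  0.0005 -0.063 ]
226 [ 0.0377  0.0005 -0.0603]
230 [ 0.0364  0.0005 -0.0609]
234 [ 0.0348  0.0005 -0.0603]
238 [ 0.0336  0.0005 -0.0614]
242 [ 0.0317  0.0005 -0.0599]
246 [ 0.0302  0.0005 -0.0599]
250 [ 0.0282  0.0005 -0.0584]
254 [ 0.0269  0.0005 -0.0591]
258 [ 0.0248  0.0005 -0.0574]
262 [ 0.0235  0.0005 -0.058 ]
266 [ 0.0213  0.0005 -0.0563]
270 [ 0.0201  0.0005 -0.0574]
```

View pics/w15.png

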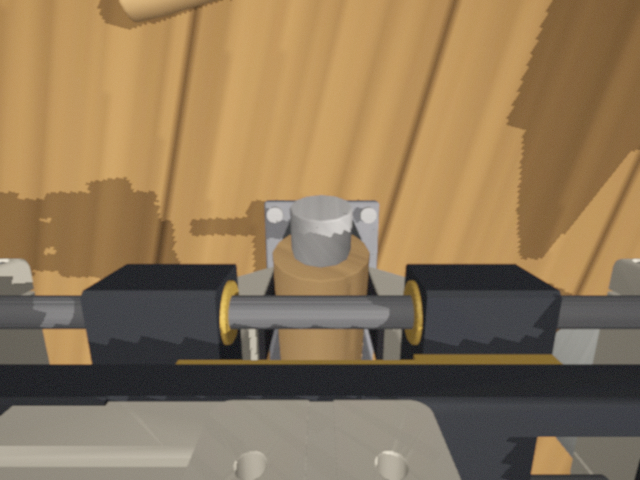

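The tilt is stable at 15.8° and the boss is centred between the plate screws at columns 275 and 369. The tip is at about bay y −58. I'll go down to tip height +3 mm, then in along the axis in stages.

```bash
python3 -m pendant '0 0 0.6 0; 0 0 0.9 0; 0 0 0.6 0; 0 0 0.3 0; 0 0 0.2 0';  python3 -m pendant '0 0 0 0; 0 0 0 0'
python3 - <<'E'
from h import *
snap('side','s16');snap('scene','c16');print(np.load('pics/s16.npz')['pos'])
a=cv2.imread('pics/s16.png');b=cv2.imread('pics/c16.png')
cv2.imwrite('pics/z16.png',np.hstack([cv2.resize(a[170:270,270:370],(400,400),interpolation=cv2.INTER_CUBIC),cv2.resize(b[200:300,335:435],(400,400),interpolation=cv2.INTER_CUBIC)]))
sd=np.array([-.2453,.9694,0]);se=np.array([.5743,.2386,.075]);lat=np.array([.9694,.2453,0])
for n,f in [('side','s16'),('scene','c16')]:
    W,p=cloud(n,f); D=W-se; B=np.dstack([D@lat,D@sd,D[...,2]])
    m=np.isfinite(B[...,0])&(abs(B[...,0])<.014)&(B[...,1]>-.10)&(B[...,1]<-.02)&(B[...,2]>-.03)&(B[...,2]<.06)
    A=B[m]
    for a in np.arange(-.10,-.02,.003):
        k=(A[:,1]>=a)&(A[:,1]<a+.003)
        if k.sum()>1: print(n,'y %.4f ztop %.4f n%d'%(A[k,1].mean(),np.percentile(A[k,2],90),k.sum()))
E
```

```text
clock: 21.7
eef_pos: [0.5552, 0.31, 0.0764]
tool_rot: [0.613, 0.79, -0.0, 0.0]
force: [-0.1, -0.7, -3.3]
grip_width: 0.0389
clock: 21.95
eef_pos: [0.5554, 0.3101, 0.0769]
tool_rot: [0.613, 0.79, 0.0, 0.0]
force: [-0.4, 0.7, -3.1]
grip_width: 0.0393
[0.55539723 0.31009199 0.07687329]
side y -0.0953 ztop 0.0147 n7
side y -0.0926 ztop 0.0203 n29
side y -0.0894 ztop 0.0201 n21
side y -0.0863 ztop 0.0201 n10
side y -0.0836 ztop 0.0201 n10
side y -0.0808 ztop 0.0197 n13
side y -0.0779 ztop 0.0202 n10
side y -0.0746 ztop 0.0190 n4
side y -0.0597 ztop 0.0086 n2
side y -0.0567 ztop 0.0121 n9
side y -0.0545 ztop 0.0093 n4
side y -0.0502 ztop 0.0108 n5
side y -0.0473 ztop 0.0139 n3
side y -0.0442 ztop 0.0262 n7
side y -0.0410 ztop 0.0283 n22
side y -0.0387 ztop 0.0283 n17
side y -0.0354 ztop 0.0283 n23
side y -0.0331 ztop 0.0322 n8
side y -0.0290 ztop 0.0310 n8
side y -0.0267 ztop 0.0320 n9
side y -0.0234 ztop 0.0344 n10
side y -0.0209 ztop 0.0329 n2
scene y -0.0982 ztop 0.0126 n5
scene y -0.0952 ztop 0.0131 n5
scene y -0.0923 ztop 0.0153 n6
scene y -0.0897 ztop 0.0219 n31
scene y -0.0870 ztop 0.0238 n17
scene y -0.0841 ztop 0.0232 n7
scene y -0.0805 ztop 0.0226 n12
scene y -0.0773 ztop 0.0240 n11
scene y -0.0744 ztop 0.0226 n10
scene y -0.0717 ztop 0.0231 n6
scene y -0.0591 ztop 0.0129 n2
scene y -0.0564 ztop 0.0097 n3
scene y -0.0537 ztop 0.0158 n5
scene y -0.0503 ztop 0.0130 n5
scene y -0.0468 ztop 0.0160 n4
scene y -0.0445 ztop 0.0132 n3
scene y -0.0409 ztop 0.0309 n9
scene y -0.0382 ztop 0.0335 n18
scene y -0.0354 ztop 0.0319 n20
scene y -0.0328 ztop 0.0312 n12
scene y -0.0298 ztop 0.0330 n16
scene y -0.0266 ztop 0.0382 n8
scene y -0.0237 ztop 0.0382 n14
scene y -0.0210 ztop 0.0379 n6
```

View pics/z16.png

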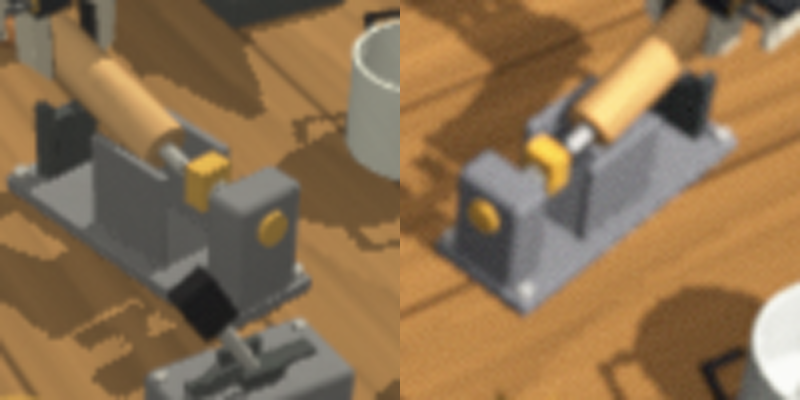

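Pin and cup line up in both views: the pin top at its tip is about 9 mm above the axis, and the cup roof underside is at 16 mm. Moving in.

```bash
python3 -m pendant '-0.6 0 0 0; -0.7 0 0 0; -0.6 0 0 0; -0.4 0 0 0; 0 0 0 0'
python3 - <<'E'
from h import *
snap('side','s17');snap('scene','c17')
s=ctrl.get_state();D=s['eef_pos']-[.5743,.2386,.075];print(s['force'],'along',D[:2]@[-.2453,.9694],'lat',D[:2]@[.9694,.2453],D[2])
a=cv2.imread('pics/s17.png');b=cv2.imread('pics/c17.png')
cv2.imwrite('pics/z17.png',np.hstack([cv2.resize(a[170:270,270:370],(400,400),interpolation=cv2.INTER_CUBIC),cv2.resize(b[200:300,335:435],(400,400),interpolation=cv2.INTER_CUBIC)]))
E
```

```text
clock: 22.68
eef_pos: [0.5611, 0.2873, 0.0766]
tool_rot: [0.613, 0.79, 0.0, 0.0]
force: [0.2, 0.3, -3.3]
grip_width: 0.0395
[-0.29832345 -0.15232216 -3.20102584] along 0.050954648196995245 lat -0.0008917088976723783 0.0016078330168554922
```

View pics/z17.png

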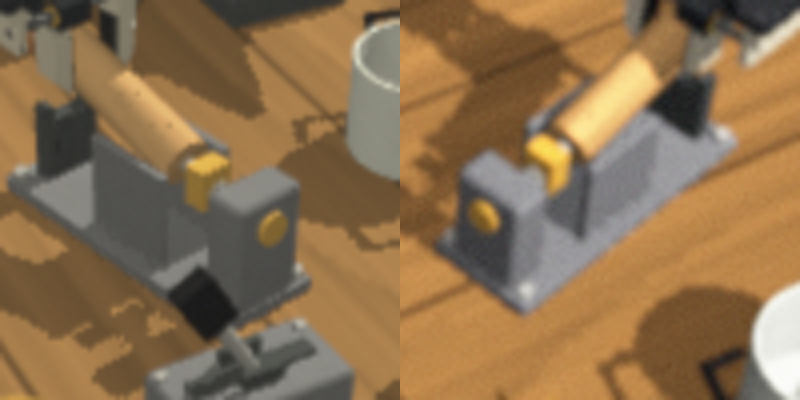

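The pin is inside the cup with no side force. Now I'll press in.

```bash
python3 -m pendant '-0.4 0 0 0; -0.4 0 0 0; -0.3 0 0 0; 0 0 0 0'; python3 -m pendant '-0.3 0 0 0; -0.2 0 0 0; 0 0 0 0;0 0 0 0'
python3 - <<'E'
from h import *
snap('side','s18');snap('scene','c18');snap('wrist','w18')
s=ctrl.get_state();D=s['eef_pos']-[.5743,.2386,.075];print(s['force'],'along',D[:2]@[-.2453,.9694],'lat',D[:2]@[.9694,.2453],D[2])
a=cv2.imread('pics/s18.png');b=cv2.imread('pics/c18.png')
cv2.imwrite('pics/z18.png',np.hstack([cv2.resize(a[170:270,270:370],(400,400),interpolation=cv2.INTER_CUBIC),cv2.resize(b[200:300,335:435],(400,400),interpolation=cv2.INTER_CUBIC)]))
W,p=cloud('wrist','w18'); z=np.load('pics/w18.npz'); L=(W-z['pos'])@R.from_quat(z['rot']).as_matrix()
for v in range(194,272,8): print(v,np.round(L[v,321],4))
sd=np.array([-.2453,.9694,0]);se=np.array([.5743,.2386,.075]);lat=np.array([.9694,.2453,0])
W,p=cloud('side','s18');D=W-se; B=np.dstack([D@lat,D@sd,D[...,2]])
A=B[np.isfinite(B[...,0])&(abs(B[...,0])<.014)&(B[...,1]>-.12)&(B[...,1]<-.02)&(B[...,2]>-.03)&(B[...,2]<.06)]
for a in np.arange(-.115,-.02,.004):
    k=(A[:,1]>=a)&(A[:,1]<a+.004)
    if k.sum()>1: print('y %.4f ztop %.4f n%d'%(A[k,1].mean(),np.percentile(A[k,2],90),k.sum()))
E
```

```text
clock: 23.28
eef_pos: [0.5634, 0.2784, 0.077]
tool_rot: [0.613, 0.79, 0.001, -0.001]
force: [-1.9, 6.9, -1.9]
grip_width: 0.0393
clock: 23.78
eef_pos: [0.5645, 0.2743, 0.0771]
tool_rot: [0.613, 0.79, 0.001, -0.001]
force: [-3.3, 9.2, -1.1]
grip_width: 0.0391
[-2.65715103  8.77296763 -0.76806191] along 0.037107240139632944 lat -0.0007764757930667114 0.002102021763780451
194 [0.0396 0.0006 0.0138]
202 [ 0.0445  0.0006 -0.0479]
210 [ 0.0424  0.0005 -0.0541]
218 [ 0.0407  0.0005 -0.0606]
226 [ 0.0378  0.0005 -0.0608]
234 [ 0.0346  0.0005 -0.0596]
242 [ 0.0316  0.0005 -0.0594]
250 [ 0.0283  0.0005 -0.0585]
258 [ 0.0251  0.0005 -0.0584]
266 [ 0.0214  0.0005 -0.0567]
y -0.1140 ztop 0.0218 n2
y -0.1037 ztop 0.0211 n4
y -0.1015 ztop 0.0210 n20
y -0.0975 ztop 0.0205 n11
y -0.0934 ztop 0.0210 n15
y -0.0892 ztop 0.0195 n14
y -0.0855 ztop 0.0196 n13
y -0.0801 ztop 0.0296 n3
y -0.0771 ztop 0.0268 n25
y -0.0734 ztop 0.0295 n24
y -0.0696 ztop 0.0310 n15
y -0.0647 ztop 0.0328 n10
y -0.0606 ztop 0.0324 n11
y -0.0565 ztop 0.0329 n8
y -0.0532 ztop 0.0354 n9
y -0.0493 ztop 0.0383 n14
y -0.0445 ztop 0.0398 n10
y -0.0412 ztop 0.0401 n8
y -0.0373 ztop 0.0402 n11
y -0.0333 ztop 0.0415 n9
y -0.0286 ztop 0.0426 n12
y -0.0248 ztop 0.0440 n7
y -0.0217 ztop 0.0454 n10
```

View pics/z18.png

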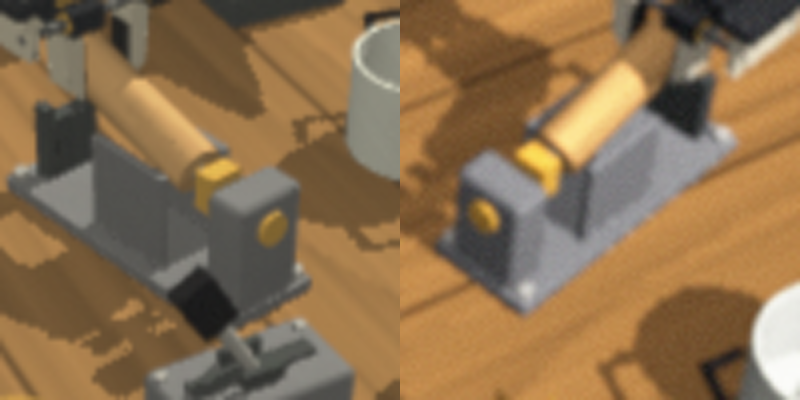

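The spring reads about 9 N, so about 10 mm pressed, and the cup has moved from −74 to −84. Two more millimetres, then I'll tip down along the arc about the pin's tip.

```bash
python3 -m pendant '-0.2 0 0 0; 0.12 0 0.5 0; 0.1 0 0.5 0; 0.09 0 0.5 0; 0 0 0 0'; python3 -m pendant '0.07 0 0.5 0; 0.05 0 0.5 0; 0 0 0 0'
python3 - <<'E'
from h import *
snap('side','s19');snap('scene','c19');snap('wrist','w19')
s=ctrl.get_state();D=s['eef_pos']-[.5743,.2386,.075];print(s['force'],'along',D[:2]@[-.2453,.9694],'lat',D[:2]@[.9694,.2453],D[2])
a=cv2.imread('pics/s19.png');b=cv2.imread('pics/c19.png')
cv2.imwrite('pics/z19.png',np.hstack([cv2.resize(a[170:270,270:370],(400,400),interpolation=cv2.INTER_CUBIC),cv2.resize(b[200:300,335:435],(400,400),interpolation=cv2.INTER_CUBIC)]))
sd=np.array([-.2453,.9694,0]);se=np.array([.5743,.2386,.075]);lat=np.array([.9694,.2453,0])
W,p=cloud('side','s19');D=W-se; B=np.dstack([D@lat,D@sd,D[...,2]])
A=B[np.isfinite(B[...,0])&(abs(B[...,0])<.014)&(B[...,1]>-.12)&(B[...,1]<.02)&(B[...,2]>-.03)&(B[...,2]<.06)]
for a in np.arange(-.115,.02,.006):
    k=(A[:,1]>=a)&(A[:,1]<a+.006)
    if k.sum()>1: print('y %.4f ztop %.4f n%d'%(A[k,1].mean(),np.percentile(A[k,2],90),k.sum()))
W,p=cloud('wrist','w19'); D=W-se; B=np.dstack([D@lat,D@sd,D[...,2]])
for v in range(194,272,6): print(v,np.round(B[v,321],4))
E
```

```text
clock: 24.55
eef_pos: [0.5644, 0.2755, 0.0621]
tool_rot: [0.613, 0.79, 0.001, -0.001]
force: [-3.5, 9.7, 0.4]
grip_width: 0.0396
clock: 24.92
eef_pos: [0.5641, 0.2766, 0.052]
tool_rot: [0.613, 0.79, 0.001, -0.001]
force: [-2.2, 9.8, -0.3]
grip_width: 0.0393
[-1.8885514   8.61022762  0.01736332] along 0.039307328187443105 lat -0.0004951933437121134 -0.02271398503284941
y -0.1139 ztop 0.0221 n2
y -0.1036 ztop 0.0205 n10
y -0.1007 ztop 0.0205 n19
y -0.0940 ztop 0.0204 n23
y -0.0883 ztop 0.0208 n21
y -0.0843 ztop 0.0190 n5
y -0.0751 ztop 0.0241 n42
y -0.0704 ztop 0.0254 n18
y -0.0649 ztop 0.0265 n10
y -0.0578 ztop 0.0274 n16
y -0.0523 ztop 0.0281 n11
y -0.0464 ztop 0.0285 n13
y -0.0396 ztop 0.0273 n12
y -0.0346 ztop 0.0296 n13
y -0.0275 ztop 0.0290 n13
y -0.0221 ztop 0.0303 n13
y -0.0163 ztop 0.0301 n13
y -0.0101 ztop 0.0321 n12
y -0.0042 ztop 0.0327 n15
y 0.0015 ztop 0.0323 n9
y 0.0086 ztop 0.0315 n12
y 0.0142 ztop 0.0323 n14
y 0.0187 ztop 0.0329 n4
194 [-0.0001  0.0855  0.0161]
200 [-0.0002  0.0846  0.027 ]
206 [-0.0002  0.0832  0.0321]
212 [-0.0002  0.0808  0.0317]
218 [-0.0002  0.0784  0.0308]
224 [-0.0002  0.0762  0.0314]
230 [-0.0001  0.0736  0.0299]
236 [-0.0001  0.0714  0.0305]
242 [-0.0001  0.0688  0.0298]
248 [-0.0001  0.0664  0.0298]
254 [-0.0001  0.0642  0.0302]
260 [-0.0001  0.0636  0.036 ]
266 [-0.0001  0.062   0.0381]
```

View pics/z19.png

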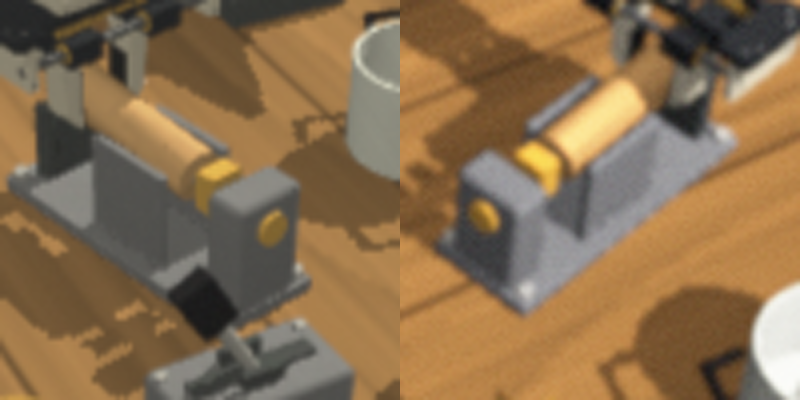

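View pics/w19.png

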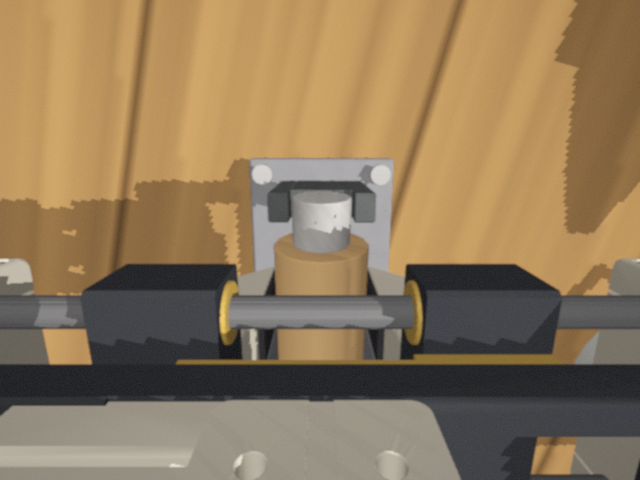

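The boss is centred over the slot and the drum end is just inside the post. I'll press 2 mm more for margin and finish tipping.

```bash
python3 -m pendant '-0.2 0 0 0; 0.02 0 0.4 0; 0.02 0 0.4 0; 0.02 0 0.4 0; 0 0 0 0'; python3 -m pendant '0 0 0.2 0; 0 0 0.1 0; 0 0 0 0'
python3 - <<'E'
from h import *
snap('side','s20');snap('wrist','w20')
s=ctrl.get_state();D=s['eef_pos']-[.5743,.2386,.075];print(s['force'],'along',D[:2]@[-.2453,.9694],'lat',D[:2]@[.9694,.2453],D[2])
sd=np.array([-.2453,.9694,0]);se=np.array([.5743,.2386,.075]);lat=np.array([.9694,.2453,0])
W,p=cloud('side','s20');D=W-se; B=np.dstack([D@lat,D@sd,D[...,2]])
A=B[np.isfinite(B[...,0])&(abs(B[...,0])<.014)&(B[...,1]>-.12)&(B[...,1]<.02)&(B[...,2]>-.03)&(B[...,2]<.06)]
for a in np.arange(-.115,.02,.006):
    k=(A[:,1]>=a)&(A[:,1]<a+.006)
    if k.sum()>1: print('y %.4f ztop %.4f n%d'%(A[k,1].mean(),np.percentile(A[k,2],90),k.sum()))
W,p=cloud('wrist','w20'); D=W-se; B=np.dstack([D@lat,D@sd,D[...,2]])
for v in range(188,272,6): print(v,np.round(B[v,321],4))
E
```

```text
clock: 25.7
eef_pos: [0.5644, 0.2752, 0.0399]
tool_rot: [0.613, 0.79, 0.001, -0.001]
force: [-2.2, 9.0, -0.6]
grip_width: 0.0392
clock: 26.08
eef_pos: [0.5645, 0.2753, 0.0374]
tool_rot: [0.613, 0.79, 0.001, -0.001]
force: [-3.5, 8.9, 0.9]
grip_width: 0.0395
[-2.92489114  8.79908465  1.01059527] along 0.03795351440375582 lat -0.0005573635167576282 -0.03762991606011074
y -0.1041 ztop 0.0209 n10
y -0.1007 ztop 0.0206 n21
y -0.0941 ztop 0.0209 n20
y -0.0883 ztop 0.0196 n22
y -0.0844 ztop 0.0166 n3
y -0.0755 ztop 0.0207 n41
y -0.0711 ztop 0.0226 n18
y -0.0637 ztop 0.0221 n12
y -0.0577 ztop 0.0211 n11
y -0.0525 ztop 0.0220 n15
y -0.0456 ztop 0.0215 n11
y -0.0394 ztop 0.0229 n12
y -0.0342 ztop 0.0215 n15
y -0.0269 ztop 0.0202 n10
y -0.0223 ztop 0.0208 n10
y -0.0157 ztop 0.0207 n13
y -0.0100 ztop 0.0221 n10
y -0.0042 ztop 0.0220 n10
y 0.0015 ztop 0.0208 n14
y 0.0078 ztop 0.0204 n9
y 0.0135 ztop 0.0208 n12
y 0.0189 ztop 0.0199 n6
188 [-0.0001  0.0842 -0.0212]
194 [-0.0002  0.085   0.0081]
200 [-0.0002  0.0832  0.0114]
206 [-0.0002  0.0808  0.0109]
212 [-0.0002  0.0787  0.0126]
218 [-0.0002  0.0763  0.0123]
224 [-0.0002  0.0737  0.0111]
230 [-0.0002  0.0716  0.0124]
236 [-0.0002  0.0687  0.0104]
242 [-0.0002  0.0664  0.0108]
248 [-0.0002  0.0652  0.0152]
254 [-0.0002  0.0642  0.0201]
260 [-0.0002  0.062   0.0204]
266 [-0.0002  0.0598  0.0207]
```

View pics/w20.png

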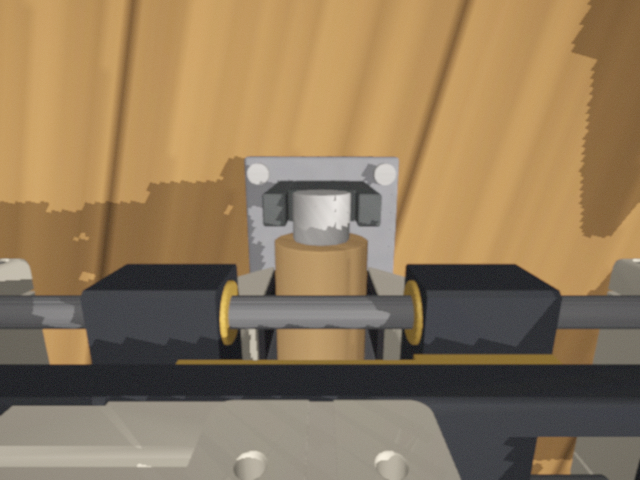

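The roller is level with the boss in the slot, and the drum end is about 5 mm short of the post. I'll ease back until it bears on the post, then open slightly.

```bash
python3 -m pendant '0.2 0 0 0; 0.2 0 0.05 0; 0.1 0 0.05 0; 0 0 0 0'; python3 -m pendant '0 0 0 0; 0 0 0 0; 0 0 0 0; 0 0 0 0; 0 0 0 0' 6.5
python3 - <<'E'
from h import *
snap('wrist','w21')
se=np.array([.5743,.2386,.075]);sd=np.array([-.2453,.9694,0]);lat=np.array([.9694,.2453,0])
W,p=cloud('wrist','w21'); D=W-se; B=np.dstack([D@lat,D@sd,D[...,2]])
for v in range(176,272,6): print(v,np.round(B[v,321],4))
E
```

```text
clock: 26.68
eef_pos: [0.5639, 0.2792, 0.0372]
tool_rot: [0.613, 0.79, 0.001, 0.0]
force: [-2.8, 5.0, 5.6]
grip_width: 0.039
clock: 27.3
eef_pos: [0.5635, 0.2779, 0.0355]
tool_rot: [0.613, 0.79, -0.0, 0.0]
force: [-0.1, 1.3, -1.1]
grip_width: 0.0651
176 [-0.0004  0.0894 -0.0626]
182 [-0.0004  0.086  -0.0627]
188 [-0.0005  0.0906  0.0091]
194 [-0.0005  0.0886  0.0109]
200 [-0.0005  0.0864  0.0113]
206 [-0.0004  0.0842  0.0122]
212 [-0.0004  0.0817  0.0111]
218 [-0.0004  0.0795  0.0117]
224 [-0.0004  0.0771  0.0113]
230 [-0.0004  0.0749  0.012 ]
236 [-0.0004  0.0724  0.0114]
242 [-0.0004  0.0704  0.0129]
248 [-0.0004  0.0699  0.0197]
254 [-0.0004  0.0679  0.0205]
260 [-0.0004  0.0654  0.0199]
266 [-0.0004  0.0633  0.0206]
```

View pics/w21.png

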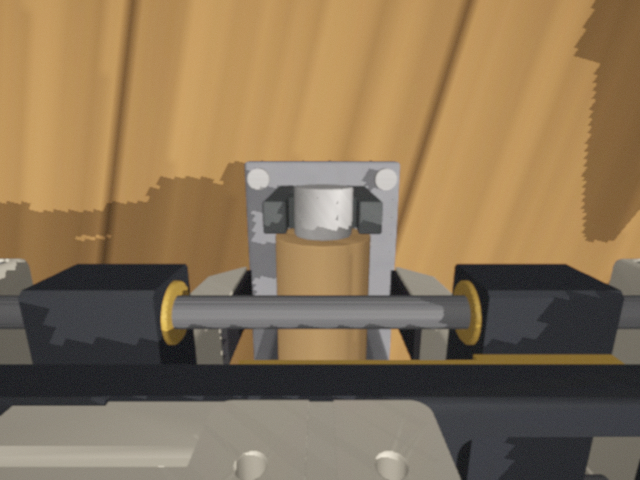

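The roller is home: drum end at y 0.070, ridge at +20 mm, boss ridge at +12 mm all along. I'll raise clear and go above the lever.

```bash
python3 -m pendant '0 0 -1.5 0; 0 0 -4 0; 0 0 -5 0; 0 0 -5 0; 0 0 -5 0'; python3 -m pendant '-5.25 -2.82 0 0; -5.25 -2.82 0 0; -5.25 -2.82 0 0; -5.25 -2.82 0 0; -5.25 -2.83 0 0'; python3 -m pendant '0 0 0 5.35; 0 0 0 5.35; 0 0 0 0; 0 0 0 0; 0 0 0 0'
python3 - <<'E'
from h import *
snap('side','s22');snap('scene','c22');snap('wrist','w22')
X=np.array([.998,.061,0]);Y=np.array([-.061,.998,0]);pv=np.array([.537,-.0085,.060])
s=ctrl.get_state();D=s['eef_pos']-pv;print(s['eef_pos'],s['tool_rot'],s['grip_width'],'lever frame',D@X,D@Y,D[2])
for n,f in [('side','s22'),('scene','c22')]:
    W,p=cloud(n,f); D=W-pv; B=np.dstack([D@X,D@Y,D[...,2]])
    A=B[np.isfinite(B[...,0])&(abs(B[...,0])<.09)&(abs(B[...,1])<.03)&(B[...,2]>.03)&(B[...,2]<.12)]
    for h in np.arange(.03,.12,.01):
        q=A[(A[:,2]>=h)&(A[:,2]<h+.01)]
        if len(q)>2: print(n,'h %.3f x %.4f..%.4f y %.4f..%.4f n%d'%(h,q[:,0].min(),q[:,0].max(),q[:,1].min(),q[:,1].max(),len(q)))
    # roller in bay
    se=np.array([.5743,.2386,.075]);sd=np.array([-.2453,.9694,0]);lat=np.array([.9694,.2453,0])
    D=W-se;B=np.dstack([D@lat,D@sd,D[...,2]])
    A=B[np.isfinite(B[...,0])&(abs(B[...,0])<.014)&(B[...,1]>-.12)&(B[...,1]<.1)&(B[...,2]>-.03)&(B[...,2]<.06)]
    print([ (round(float(a),3),round(float(np.percentile(A[(A[:,1]>=a)&(A[:,1]<a+.012),2],90)),4)) for a in np.arange(-.112,.09,.012) if ((A[:,1]>=a)&(A[:,1]<a+.012)).sum()>2])
a=cv2.imread('pics/s22.png');b=cv2.imread('pics/c22.png')
cv2.imwrite('pics/z22.png',np.hstack([cv2.resize(a[150:300,260:410],(400,400),interpolation=cv2.INTER_CUBIC),cv2.resize(b[180:330,280:430],(400,400),interpolation=cv2.INTER_CUBIC)]))
E
```

```text
clock: 27.98
eef_pos: [0.5632, 0.2779, 0.2437]
tool_rot: [0.613, 0.79, 0.001, 0.0]
force: [0.6, -0.4, -1.0]
grip_width: 0.0651
clock: 28.6
eef_pos: [0.4913, -0.0131, 0.242]
tool_rot: [0.613, 0.79, 0.0, 0.001]
force: [1.2, -0.3, 0.1]
grip_width: 0.0652
clock: 29.22
eef_pos: [0.4919, -0.0111, 0.2408]
tool_rot: [0.684, 0.73, 0.0, 0.0]
force: [0.3, 1.0, -0.1]
grip_width: 0.0649
[ 0.49187797 -0.01119361  0.24058413] [ 6.83813283e-01  7.29657039e-01 -9.74025099e-06  7.08760109e-06] 0.06479144919186298 lever frame -0.045196097257281444 6.422521630122064e-05 0.1805841269946128
side h 0.030 x -0.0358..-0.0133 y -0.0079..-0.0031 n12
side h 0.040 x -0.0433..-0.0150 y -0.0093..-0.0005 n24
side h 0.050 x -0.0466..-0.0151 y -0.0113..-0.0051 n38
side h 0.060 x -0.0544..-0.0209 y -0.0098..0.0014 n40
side h 0.070 x -0.0583..-0.0249 y -0.0105..0.0044 n53
side h 0.080 x -0.0523..-0.0323 y -0.0101..0.0080 n44
[(-0.1, 0.0206), (-0.088, 0.0199), (-0.076, 0.0202), (-0.064, 0.0218), (-0.052, 0.0219), (-0.04, 0.0228), (-0.028, 0.0208), (-0.016, 0.0203), (-0.004, 0.0204), (0.008, 0.0209), (0.02, 0.0209), (0.032, 0.0209), (0.044, 0.0205), (0.056, 0.0207), (0.068, 0.0139), (0.08, 0.0113)]
scene h 0.030 x -0.0202..-0.0113 y -0.0029..0.0055 n11
scene h 0.040 x -0.0393..-0.0151 y -0.0074..0.0044 n12
scene h 0.050 x -0.0385..-0.0147 y -0.0074..0.0103 n23
scene h 0.060 x -0.0493..-0.0154 y -0.0084..0.0107 n34
scene h 0.070 x -0.0550..-0.0204 y -0.0076..0.0110 n39
scene h 0.080 x -0.0553..-0.0273 y -0.0079..0.0094 n36
scene h 0.090 x -0.0375..-0.0324 y -0.0063..0.0067 n3
[(-0.112, 0.0238), (-0.1, 0.0244), (-0.088, 0.0252), (-0.076, 0.0235), (-0.064, 0.0251), (-0.052, 0.0258), (-0.04, 0.025), (-0.028, 0.0237), (-0.016, 0.0252), (-0.004, 0.0244), (0.008, 0.0265), (0.02, 0.0245), (0.032, 0.0235), (0.044, 0.0247), (0.056, 0.0216), (0.068, 0.0218), (0.08, 0.0146)]
```

View pics/z22.png

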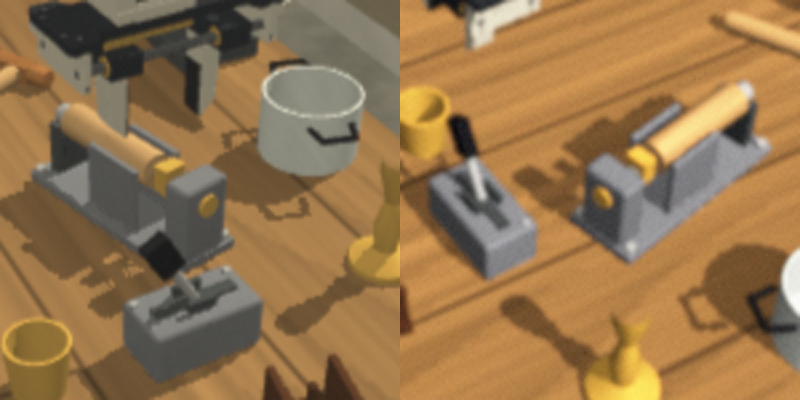

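View pics/w22.png

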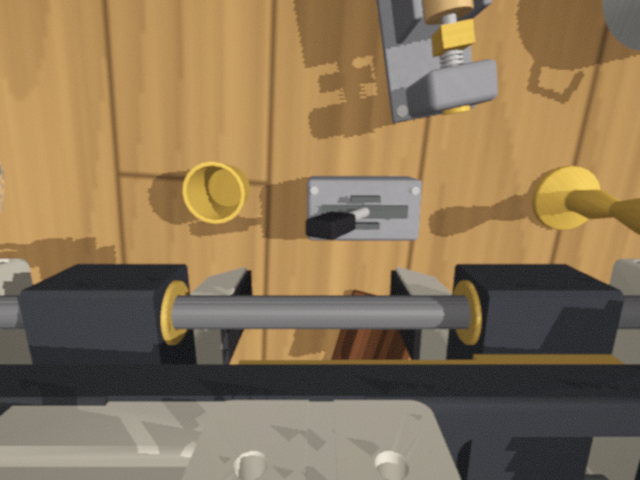

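The roller reads level from the side (ridge 20–21 mm along its length; the scene camera reads a uniform +4 mm, its bias). The lever stands at about −0.5 rad, handle mid about −38 mm. I'll straddle the handle with the jaws along its swing and go down.

```bash
python3 -m pendant '0 0.7 4 0; 0 0 5 0; 0 0 3.5 0; 0 0 1.5 0; 0 0 0.65 0'; python3 -m pendant '0 0 0 0; 0 0 0 0; 0 1.0 0 0; 0 1.2 0 0; 0 1.2 0 0'; python3 -m pendant '0 1 0 0; 0 0.8 0 0; 0 0.44 0 0; 0 0 0 0'
python3 - <<'E'
from h import *
snap('side','s23');snap('scene','c23')
X=np.array([.998,.061,0]);Y=np.array([-.061,.998,0]);pv=np.array([.537,-.0085,.060])
s=ctrl.get_state();D=s['eef_pos']-pv;print(s['force'],s['grip_width'],'lever frame',D@X,D@Y,D[2])
a=cv2.imread('pics/s23.png');b=cv2.imread('pics/c23.png')
cv2.imwrite('pics/z23.png',np.hstack([cv2.resize(a[150:300,260:410],(400,400),interpolation=cv2.INTER_CUBIC),cv2.resize(b[180:330,240:390],(400,400),interpolation=cv2.INTER_CUBIC)]))
E
```

```text
clock: 30.0
eef_pos: [0.4985, -0.0108, 0.0932]
tool_rot: [0.684, 0.73, -0.0, -0.001]
force: [-1.0, 0.4, 0.8]
grip_width: 0.065
clock: 30.62
eef_pos: [0.5337, -0.0087, 0.0943]
tool_rot: [0.684, 0.729, -0.0, 0.0]
force: [-2.5, -0.2, 2.1]
grip_width: 0.0649
clock: 31.12
eef_pos: [0.5556, -0.0073, 0.094]
tool_rot: [0.684, 0.729, 0.0, 0.0]
force: [-0.2, 0.3, -0.5]
grip_width: 0.0653
[ 0.37546117  0.63761338 -1.17368823] 0.06500951040708165 lever frame 0.018302388094869435 9.268731513638627e-05 0.034032707521342825
```

View pics/z23.png

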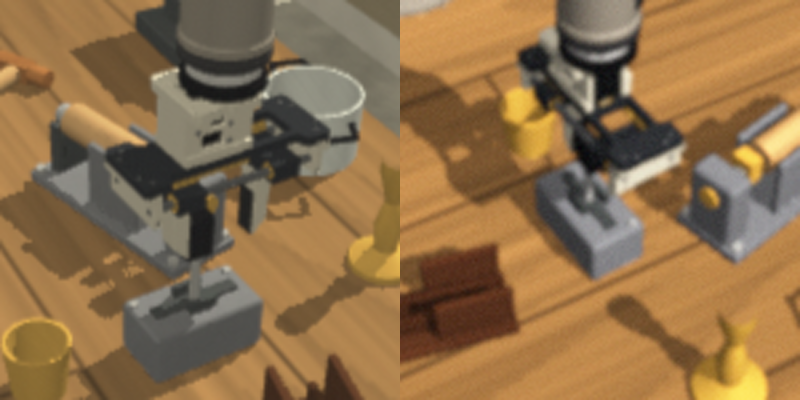

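The lever looks upright. I'll measure its centre line while waiting.

```bash
python3 -m pendant '0 0 0 0; 0 0 0 0; 0 0 0 0; 0 0 0 0; 0 0 0 0'
python3 - <<'E'
from h import *
snap('side','s24')
X=np.array([.998,.061,0]);Y=np.array([-.061,.998,0]);pv=np.array([.537,-.0085,.060])
W,p=cloud('side','s24'); D=W-pv; B=np.dstack([D@X,D@Y,D[...,2]])
m=np.isfinite(B[...,0])&(abs(B[...,1])<.02)&(abs(B[...,0])<.03)&(B[...,2]>.004)&(B[...,2]<.1)
for h in np.arange(.006,.1,.008):
    k=m&(B[...,2]>=h)&(B[...,2]<h+.008)
    if k.sum()>2: print('h %.3f x %.4f..%.4f  y %.4f n%d'%(h,B[k][:,0].min(),B[k][:,0].max(),B[k][:,1].mean(),k.sum()), p[k].mean(0).astype(int))
a=cv2.imread('pics/s24.png');cv2.imwrite('pics/z24.png',cv2.resize(a[200:290,290:380],(540,540),interpolation=cv2.INTER_CUBIC))
E
```

```text
clock: 31.85
eef_pos: [0.5552, -0.0073, 0.0941]
tool_rot: [0.684, 0.729, 0.0, 0.0]
force: [0.3, -0.4, -1.0]
grip_width: 0.0647
h 0.006 x -0.0150..0.0136  y -0.0030 n44 [83 83 76]
h 0.014 x -0.0048..0.0006  y -0.0038 n11 [109 107  98]
h 0.022 x -0.0050..0.0006  y -0.0035 n8 [114 109  98]
h 0.030 x -0.0045..0.0040  y -0.0036 n13 [112 106  95]
h 0.038 x -0.0042..0.0042  y -0.0044 n12 [105 101  92]
h 0.046 x -0.0125..0.0132  y -0.0070 n9 [58 57 54]
h 0.054 x -0.0175..0.0128  y -0.0080 n23 [38 38 36]
h 0.062 x -0.0217..0.0117  y -0.0085 n32 [47 46 42]
h 0.070 x -0.0293..0.0118  y -0.0089 n36 [65 63 56]
h 0.078 x -0.0298..0.0152  y -0.0090 n44 [71 69 61]
h 0.086 x -0.0278..0.0143  y -0.0068 n49 [59 57 51]
h 0.094 x -0.0289..0.0130  y -0.0052 n31 [63 60 53]
```

View pics/z24.png

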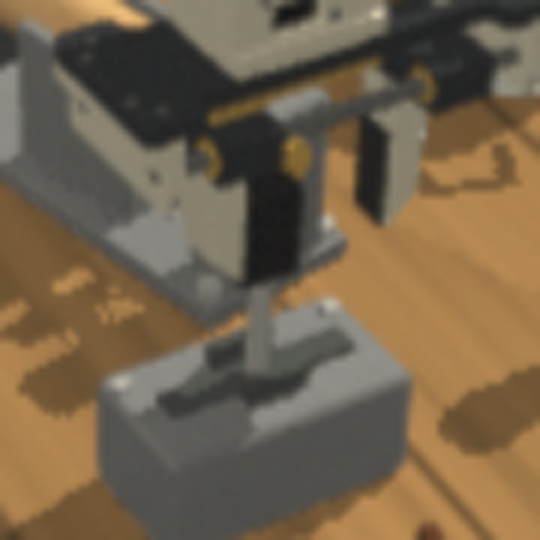

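The shaft is vertical: its x extent stays within −5 to +4 mm at every height, so the angle is under 0.05 rad. I'll wait out the pause, then push over to about 0.55 rad.

```bash
python3 -m pendant '0 0 0 0; 0 0 0 0; 0 0 0 0; 0 0 0 0; 0 0 0 0';python3 -m pendant '0 0.8 0 0; 0 1 0 0; 0 0.9 0 0; 0 0.5 0 0; 0 0.3 0 0'; python3 -m pendant '0 0 0 0; 0 0 0 0; 0 0 0 0'
python3 - <<'E'
from h import *
snap('side','s25')
X=np.array([.998,.061,0]);Y=np.array([-.061,.998,0]);pv=np.array([.537,-.0085,.060])
s=ctrl.get_state();D=s['eef_pos']-pv;print(s['force'],'lever frame',D@X,D@Y,D[2])
W,p=cloud('side','s25'); D=W-pv; B=np.dstack([D@X,D@Y,D[...,2]])
m=np.isfinite(B[...,0])&(abs(B[...,1])<.02)&(B[...,0]>-.01)&(B[...,0]<.08)&(B[...,2]>.004)&(B[...,2]<.1)
for h in np.arange(.006,.1,.008):
    k=m&(B[...,2]>=h)&(B[...,2]<h+.008)
    if k.sum()>2: print('h %.3f x %.4f..%.4f n%d'%(h,B[k][:,0].min(),B[k][:,0].max(),k.sum()), p[k].mean(0).astype(int))
a=cv2.imread('pics/s25.png');cv2.imwrite('pics/z25.png',cv2.resize(a[190:290,290:390],(540,540),interpolation=cv2.INTER_CUBIC))
E
```

```text
clock: 32.52
eef_pos: [0.5552, -0.0073, 0.0941]
tool_rot: [0.684, 0.729, 0.0, 0.0]
force: [-0.0, -0.1, 1.0]
grip_width: 0.065
clock: 33.15
eef_pos: [0.5903, -0.005, 0.0938]
tool_rot: [0.684, 0.729, -0.0, -0.0]
force: [-1.7, 0.1, -0.0]
grip_width: 0.0651
clock: 33.52
eef_pos: [0.5903, -0.0051, 0.0943]
tool_rot: [0.684, 0.729, 0.0, 0.0]
force: [-0.0, 0.0, -0.4]
grip_width: 0.0647
[-0.56181309  0.3486604  -0.23099414] lever frame 0.05333531639600763 0.00016323876156354677 0.03433242723383961
h 0.006 x -0.0088..0.0135 n52 [84 84 77]
h 0.014 x 0.0037..0.0135 n15 [122 119 110]
h 0.022 x 0.0073..0.0220 n13 [125 121 111]
h 0.030 x 0.0127..0.0239 n15 [124 119 107]
h 0.038 x 0.0193..0.0406 n17 [103  89  72]
h 0.046 x 0.0161..0.0482 n31 [52 46 39]
h 0.054 x 0.0176..0.0510 n32 [41 37 33]
h 0.062 x 0.0123..0.0567 n35 [55 50 43]
h 0.070 x 0.0035..0.0580 n59 [65 61 53]
h 0.078 x 0.0030..0.0515 n69 [76 71 61]
h 0.086 x 0.0024..0.0390 n25 [125 119 101]
h 0.094 x 0.0023..0.0209 n22 [127 121 103]
```

View pics/z25.png

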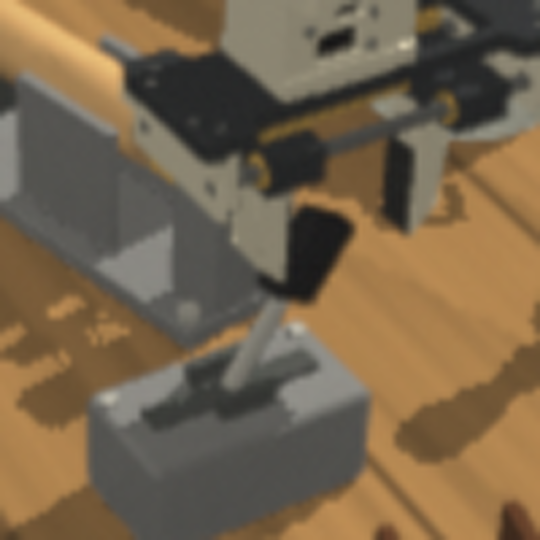

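The lever leans about 0.5–0.54 rad. I'll push 2 mm more, back off, rise, and do the final check.

```bash
python3 -m pendant '0 0.2 0 0; 0 0 0 0; 0 -0.8 0 0; 0 0 0 0'; python3 -m pendant '0 0 -3 0; 0 0 -5 0; 0 0 -5 0; -4 -4 -2 0; -4 -4 0 0'; python3 -m pendant '-4 0 0 0; 0 0 0 0; 0 0 0 0; 0 0 0 0'
python3 - <<'E'
from h import *
snap('side','s26');snap('scene','c26')
X=np.array([.998,.061,0]);Y=np.array([-.061,.998,0]);pv=np.array([.537,-.0085,.060])
s=ctrl.get_state();print(s['force'],s['eef_pos'])
se=np.array([.5743,.2386,.075]);sd=np.array([-.2453,.9694,0]);lat=np.array([.9694,.2453,0])
for n,f in [('side','s26'),('scene','c26')]:
    W,p=cloud(n,f); D=W-pv; B=np.dstack([D@X,D@Y,D[...,2]])
    m=np.isfinite(B[...,0])&(abs(B[...,1])<.02)&(B[...,0]>-.01)&(B[...,0]<.08)&(B[...,2]>.004)&(B[...,2]<.1)
    for h in np.arange(.014,.1,.01):
        k=m&(B[...,2]>=h)&(B[...,2]<h+.01)
        if k.sum()>2: print('h %.3f x %.4f..%.4f ang %.2f'%(h,B[k][:,0].min(),B[k][:,0].max(),np.arctan2((B[k][:,0].min()+B[k][:,0].max())/2,h+.005)))
    D=W-se;B=np.dstack([D@lat,D@sd,D[...,2]])
    A=B[np.isfinite(B[...,0])&(abs(B[...,0])<.014)&(B[...,1]>-.12)&(B[...,1]<.1)&(B[...,2]>-.03)&(B[...,2]<.06)]
    print([ (round(float(a),3),round(float(np.percentile(A[(A[:,1]>=a)&(A[:,1]<a+.012),2],90)),4)) for a in np.arange(-.112,.09,.012) if ((A[:,1]>=a)&(A[:,1]<a+.012)).sum()>2])
E
```

```text
clock: 34.08
eef_pos: [0.5835, -0.0054, 0.0941]
tool_rot: [0.684, 0.729, -0.0, -0.0]
force: [0.0, -1.6, -0.4]
grip_width: 0.065
clock: 34.7
eef_pos: [0.5096, -0.0913, 0.2462]
tool_rot: [0.683, 0.73, 0.001, 0.002]
force: [-0.6, -1.3, 0.6]
grip_width: 0.0649
clock: 35.2
eef_pos: [0.5121, -0.1293, 0.2441]
tool_rot: [0.684, 0.73, 0.0, -0.0]
force: [0.7, -0.2, 0.0]
grip_width: 0.0647
[-0.43735579  0.0701968  -0.19465423] [ 0.51212933 -0.12937301  0.24407961]
h 0.014 x 0.0029..0.0168 ang 0.48
h 0.024 x 0.0098..0.0210 ang 0.49
h 0.034 x 0.0139..0.0431 ang 0.63
h 0.044 x 0.0161..0.0477 ang 0.58
h 0.054 x 0.0183..0.0542 ang 0.55
h 0.064 x 0.0247..0.0615 ang 0.56
h 0.074 x 0.0287..0.0603 ang 0.51
h 0.084 x 0.0372..0.0440 ang 0.43
[(-0.112, 0.0198), (-0.1, 0.0207), (-0.088, 0.0202), (-0.076, 0.0207), (-0.064, 0.0228), (-0.052, 0.0232), (-0.04, 0.0222), (-0.028, 0.0206), (-0.016, 0.0218), (-0.004, 0.0208), (0.008, 0.0205), (0.02, 0.0205), (0.032, 0.0208), (0.044, 0.0208), (0.056, 0.0209), (0.068, 0.0168), (0.08, 0.0103)]
h 0.014 x 0.0061..0.0152 ang 0.51
h 0.024 x 0.0125..0.0232 ang 0.55
h 0.034 x 0.0222..0.0425 ang 0.69
h 0.044 x 0.0247..0.0486 ang 0.64
h 0.054 x 0.0209..0.0544 ang 0.57
h 0.064 x 0.0290..0.0615 ang 0.58
h 0.074 x 0.0356..0.0622 ang 0.55
h 0.084 x 0.0383..0.0582 ang 0.50
[(-0.1, 0.0237), (-0.088, 0.0235), (-0.076, 0.0246), (-0.064, 0.0248), (-0.052, 0.026), (-0.04, 0.0251), (-0.028, 0.0255), (-0.016, 0.0258), (-0.004, 0.0244), (0.008, 0.0238), (0.02, 0.0243), (0.032, 0.0237), (0.044, 0.0241), (0.056, 0.0235), (0.068, 0.0229), (0.08, 0.0149)]
```

View pics/s26.png

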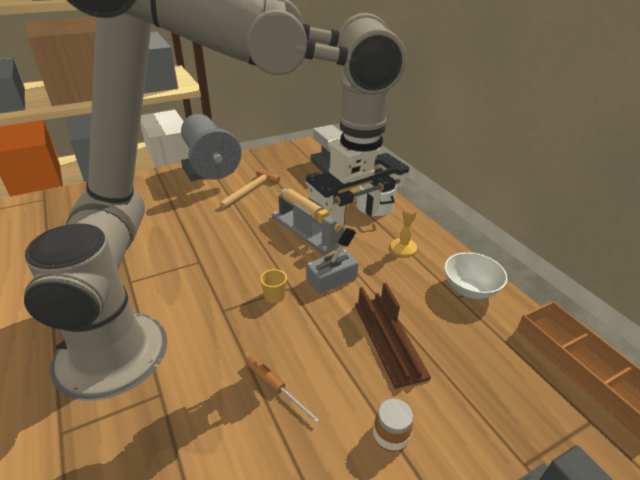

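View pics/c26.png

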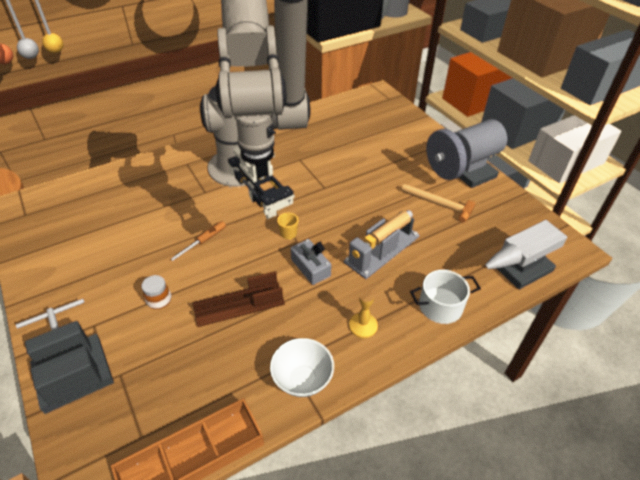

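The final views show the roller level in the bay at (300,205) in the side view. The lever leans away from the robot by about 0.55 rad, the bystanders are where they were, and the arm is clear. Handing in.

```bash
python3 -c "
from bench import ctrl
print(ctrl.close_job())"
```

```text
the job is handed in; nothing more can be done
None
```

The roller is seated in the bay and the lever is over on the roller's side. I handed the job in at about 35 s, and no verdict was reported.

**What I did**
- I took the roller by its pin half, slid it about 86 mm along the rack bed and regripped it by the boss half.
- I tilted it in the pads by pressing the boss on the end of a rack cheek.
- I pressed the pin about 10–12 mm into the spring cup, tipped the boss down into the slot, eased it back onto the post and released.
- I moved the lever upright, held it there about 1.4 s, then pushed it over.

**Last checks**
- **Roller:** after release the wrist camera put the drum end at bay y +70 mm with the drum's top 20 mm above the seat. The side camera's final view shows the drum's top level to within about 1–2 mm.
- **Spring:** I did not measure its compression after release. With the drum against the post it should be about 6 mm.
- **Lever:** it leans about 0.5–0.58 rad to the roller's side.
- **Bystanders and arm:** the bystanders look unmoved in the pictures. The arm is clear, with no force on the wrist beyond noise.

**What disagreed**
- The real fingertips are about 26 mm short of the reported tool point. Because of this the first grasp slipped off the top of the drum, pressing on it with about 30 N. I measured the offset in three views and corrected for it.
- The roller's tilt crept from 11° to about 15.8° on the way to the bay, just over the stated 15°, but the pin still went in cleanly.
- The scene camera reads heights at the bay about 3–4 mm higher than the side camera. I treated this as calibration bias.

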